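Release the glued print block from the ratchet clamp and register it

TASK

The print block in the ratchet bar clamp has been glued and is ready to print. Lift the clamp's pawl and, holding it up, draw the sliding jaw right back; then slide the block out from under the fixed jaw's lip, lift it out, keeping it level all the while, and lay it, carved grey side up, on the registration board, its long side snug against the long strip and its end snug against the short strip, touching both. Push it home gently, by feel, so that the strips, which are held only by friction, do not shift, and let go, and leave the other things on the table where they are.

Things in the scene. Friction and masses are not known exactly. Their poses are not given: they have to be found in the camera images.
- clamp: ratchet bar clamp, fixed to the table: an aluminium bar 310 long (x from -170 to +140), 44 wide, its top 30 above the table. Origin on the table under the bar's centre line; x runs along the bar toward the fixed jaw, y across it to the side where the pawl's lifting rod sticks out, z up. Painted jaws, 50 wide, tops 72 high. Saw teeth (12 pitch, 8 high) stand on the bar behind the sliding jaw, x from -94 to -154
- fixed_face (a point): middle of the fixed jaw's gripping face, at x = +110, 45 above the table. A lip 10 mm thick reaches 18 mm out from the top of this face over the block's end (underside 62 above the table, 2 mm over the block), so the block cannot be lifted straight up from here: it must first be slid along the bar, away from this jaw, by more than 18 mm (with the sliding jaw fully back there is room for 22 to 35 mm)
- jaw_face (a point): middle of the sliding jaw's gripping face, 45 above the table; the sliding jaw has such a lip too, 10 mm long. It starts 0.7 mm or less from the block and slides back along the clamp's -x
- jaw (a joint): sliding jaw, metres drawn back from the clamped position along the clamp's -x: 0 clamped, 0.05 fully back at its end stop. Sliding friction about 2.5 N; no spring. The pawl's tip stands against a tooth and stops it being drawn back beyond a millimetre or so until the pawl is lifted
- pawl (a joint): pawl angle in rad: 0 down in the teeth, 0.5 fully up. It hinges on the sliding jaw about a line across the bar (clamp y), 56 above the table and 70 mm ahead (clamp +x) of the rod. It must be raised above about 0.13 (rod lifted some 9 mm; 20 mm is ample) to pass the teeth and must be held up while the jaw is drawn back; a spring of about 2 N at the rod when down, 4 N at 0.35 rad, snaps it down when let go, and a dropped pawl again stops the jaw from going back
- pawl_rod (a point): point on the pawl's lifting rod, a level steel rod 10 in diameter, along the clamp's y, which sticks out sideways past the bar: its free part goes from 24 mm on the bar side to 20 mm on the other side of this point, ending in a 16 mm ball 28 mm beyond it. 50 above the table when the pawl is down. It travels with the pawl and jaw; pinching the rod here from above, fingers before and behind it (closing along the bar), lets it be lifted and drawn back in one grip
- block_mid (a point): centre of the print block: plywood with a thin grey carved sheet on top, 120 x 60 x 30, 0.12 to 0.25 kg; x along its length, y across its 60 mm width, z up. It lies on the clamp's bar (underside 30 above the table) between the jaws, length along the bar, overhanging the bar by some 8 mm on each side, so it can be gripped across its width
- board: registration board, fixed to the table: plate 210 x 210 (x and y from -100 to 110), 12 thick, origin on the table, z up. It carries two wooden stop strips, 12 wide and 10 high (tops 22 above the table, thin screw straps 23): the long one, 180 (y from -90 to 90), along its +x side, running along y; the short one, 110 (x from -45 to 65), along its +y side, running along x. The block belongs inside them, its length along the board's y
- long_face (a point): point on the long strip's inner face (which looks to the board's -x), 17 above the table, axes as the board's; with the block fully home its centre lies 30 from this face along -x. Nominally at x = 78, y = 18 of the board, but the strip is set differently each time by up to 6 mm. The strip is held only by friction: a push of some 9 N along +x starts to shift it, and it must not be shifted
- short_face (a point): point on the short strip's inner face (which looks to the board's -y), 17 above the table, axes as the board's; with the block fully home its centre lies 60 from this face along -y. Nominally at x = 40, y = 78 of the board, set differently each time by up to 6 mm; held by friction of some 9 N along +y, as the long one
- eraser: bystander, to be left where it is: grey-black rubber eraser, 24 x 45 x 13 mm; origin under its centre
- pencil: bystander, to be left where it is: yellow pencil stub lying flat, 90 x 8 x 8 mm; origin under its centre
- jar: bystander, to be left where it is: closed glass jar, 60 wide, 75 high mm; origin under its centre
- glue: bystander, to be left where it is: white glue bottle, 54 wide, 150 high mm; origin under its centre
- inktin: bystander, to be left where it is: squat tin, 66 wide, 50 high mm; origin under its centre
- roller: bystander, to be left where it is: hand ink roller lying flat, 90 mm rubber roll with wire arm and wooden handle, 150 long, 36 high mm; origin under the roll's centre
- cup: bystander, to be left where it is: blue mug, 76 wide, 85 high mm; origin under its centre
Not all that is in view belongs to the job. Of the things like the part that bears block_mid, leave any that is orange or yellow; of the rest the smaller one is meant.

How it is judged:
By the outcome, as a careful person would: the job done as asked, in the order asked, and still so for the second after the job is handed in, with the robot touching nothing.
It also fails if it takes over 72 s, if anything falls off the work surface, if the arm or the gripper's body presses on something with over 40 N, if the wrist force passes 120 N, or if a joint passes its speed limit or range.

ROBOT

A 6-joint arm with a two-finger parallel gripper is mounted at the origin on the work surface. World frame = base frame: x ahead of the robot, y to its left, z up, the work surface at z = 0. Lengths are in mm, angles in rad, forces in N, time in s.
With the tool pointing down it reaches from about 275 to 1000 mm from the base axis. Payload 8.4 kg.
Tool frame: the origin (TCP) lies on the centre line of the jaws, within the pads' length; the fingertips stand r.tip_reach ahead of it and the grasp point (between the pads) lies 3 mm ahead of it (r.tip_reach is the distance from the TCP to the fingertips, in mm); z points along the fingers, y is the direction in which the jaws open and shut (so a half turn about z gives the same grasp; the last joint's range is limited). The gripper opens to 85 mm and grips with 20 to 120 N. Pads are 22 mm wide; open, the fingers measure 114 mm over their backs; the gripper's body (76 mm by 85 mm) begins 54 mm behind the grasp point. The pads swing forward as they close: fully open they stand 13 mm farther back than shut.
Start: joints at [-1.186, 0.353, 1.633, -0, 1.155, -0.002], TCP at [235.766, -578.829, 253.281] pointing down, gripper open.
Joint ranges: [-2.63, 2.63], [-0.92, 2.1], [0.06, 2.66], [-1.3, 4.44], [0, 2.69], [-3.02, 3.02]. Speed limits (rad/s): [2.22, 2.22, 2.79, 3.14, 3.14, 3.14].

INTERFACE

Orientations are given as [roll, pitch, yaw] about the fixed x, y, z axes, in that order (R = Rz(yaw) Ry(pitch) Rx(roll)).
In Python, from rig import sense, optics, r, nets gives the robot as it stands. The module is installed in compiled form; this text tells all that it offers.
- The arm moves only by the tool carry_out, never from a script. Its argument "increments" is a list that holds one entry, the list of rows, each a list of 6 numbers: the shift along the tool's x, y, z normalised to -1 to 1, where 1 is 40 cm, then the turn, a rotation vector about the tool's x, y, z normalised to -1 to 1, where 1 is 60 degrees. A call has 1 to 5 rows; each row is the pose to reach, as a shift and turn from the pose commanded when the call began, along the tool's axes at that moment; what a row does not reach only later rows make up. A row lasts 1/12 s, in which the tool goes at most 41.7 mm and 7.16 degrees, less where a joint would pass 70% of its speed; a pose out of reach is approached as far as the arm can. A call with a number of a shift or a turn outside -1 to 1 is refused whole. A call with a gripper value outside its range is refused whole. "hand" is the closure, from 0 (fully open) to 1 (shut), set as the call begins (left out, the last holds). The fingers move at their own pace and stop on an object; "squeeze" is the grip in N (left out, the last holds). Time passes only in rows, so rows that repeat a pose let the fingers close. It gives the time, the measured TCP pose, the force and the opening at its end, in the units of the state.
- sense(): the state, without advancing time (a new reading comes with each control period).
- optics.grab_frame(name): name is "side" or "top" or "wrist"; returns a dict with "img" (420x560x3 uint8, red, green, blue), "range_z" (420x560 float32, mm along the optical axis (not along the pixel's ray), 0 where there is no reading), "fov_y" (degrees; the focal length in pixels is half the picture's height over the tangent of half this angle, whatever the lens; pixels are square), "cx", "cy" (the principal point, pixels), "R" (3x3) and "t" (3): a world point X has camera coordinates R X + t. Camera axes: x right, y down, z forward; pixel columns grow to the right and rows downward; lengths in mm; the calibration is good to about 2 mm. A picture is of the moment at which its call begins.
- r.sign_off(): hands the job in, once; it reports no verdict.
Trained networks look in the newest picture that a camera, given by its name, has taken for a name from the list of things; names that differ only in an ending like _2 or _b are one class to them, and where a whole thing is asked for, a point or a joint stands for the part that bears it (a point fixed in the world has none). Each returns a list of dicts, best first, with "confidence" (0 to 1); they miss things now and then, are a little off and sometimes report something else, mostly with a low value. They report only what shows in the picture. A call takes as long as a camera call. They do not tell look-alikes from the thing itself.
- nets.trace(target, camera): "mask" (420x560 bool, what is visible of it).
- nets.tip_of(target, camera): "point" ([x, y, z] in mm, in world coordinates, good to about 4 mm: a listed point, or the origin of a listed thing).
The state is a dict: "clock": time; "qpos": joint angles; "qvel": joint speeds; "joint_efforts": joint torques, N m; "eef_pos": TCP position; "tcp_rot": TCP orientation; "contact_force": force on the tool from outside, world axes, zero at the start; "wrist_torque": the same for the moment, N m; "opening": opening from 0.0 (shut) to 1.0 (fully open).
Only numpy, scipy, OpenCV 4.12 (cv2) and the standard library are available. Lean on these libraries where they do the work, as an engineer would, in place of code of your own. Each camera call takes 0.05 s, during which the arm holds its last target.

## Working session

There is one attempt and no reset: what is moved stays moved. The work goes in short steps, Python scripts to look and compute and a tool call to move; the robot and the scene stay as the last step left them, time stands still between calls to the robot, and variables do not carry over. Pictures are saved under pics/ and viewed, and the job is handed in when it is done.

Besides the shell and the picture viewer there is one more tool, called after "Call:" as name(argument=value, ...) on one line, values as JSON. carry_out: Moves the arm, as the interface text tells. Its arguments: {"type":"object","properties":{"increments":{"type":"array","items":{"type":"array","items":{"type":"array","items":{"type":"number","minimum":-1,"maximum":1}}}},"hand":{"type":"number"},"squeeze":{"type":"number"}},"required":["increments"]}

```bash
mkdir -p pics; ls; cat > h.py <<'E'
import numpy as np, cv2
from rig import sense, optics, r, nets
def grab(n):
    f=optics.grab_frame(n); return f
def save(f,n): cv2.imwrite('pics/'+n+'.png',cv2.cvtColor(f['img'],cv2.COLOR_RGB2BGR))
def foc(f): return 210/np.tan(np.radians(f['fov_y'])/2)
def cloud(f):
    z=f['range_z'].astype(float); F=foc(f); v,u=np.mgrid[0:420,0:560]
    P=np.stack([(u-f['cx'])/F*z,(v-f['cy'])/F*z,z],-1)
    W=(P-np.array(f['t']))@np.array(f['R'])
    W[z<=0]=np.nan
    return W
def proj(f,X):
    c=np.array(f['R'])@np.array(X,float)+np.array(f['t']); F=foc(f)
    return [round(float(F*c[0]/c[2]+f['cx']),1),round(float(F*c[1]/c[2]+f['cy']),1)]
E
python3 - <<'E'
from h import *
for n in ['side','top','wrist']:
    f=grab(n); save(f,n+'0'); print(n,f['fov_y'],f['cx'],f['cy'],np.round(f['t']))
    for t in ['clamp','fixed_face','jaw_face','pawl_rod','block_mid','board','long_face','short_face','eraser','pencil','jar','glue','inktin','roller','cup']:
        print(t,[(np.round(d['point']).tolist(),round(d['confidence'],2),proj(f,d['point'])) for d in nets.tip_of(t,n)[:3]])
print(sense(),r.tip_reach)
E
```

```text
pics
side 55.95122797446165 276.72148257542136 217.620252776902 [410. 250. 967.]
clamp [([725.0, 16.0, 1.0], 0.73, [224.8, 196.6]), ([541.0, 206.0, -2.0], 0.63, [225.3, 261.5])]
fixed_face [([540.0, 315.0, 46.0], 0.93, [193.9, 276.1])]
jaw_face [([538.0, 194.0, 46.0], 0.6, [228.0, 248.0])]
pawl_rod [([488.0, 76.0, 47.0], 0.5, [269.9, 231.5])]
block_mid [([194.0, 358.0, 13.0], 0.9, [293.0, 381.2]), ([540.0, 252.0, 42.0], 0.8, [211.9, 261.9]), ([374.0, 283.0, 21.0], 0.66, [252.6, 309.3])]
board [([537.0, -190.0, 2.0], 0.73, [309.6, 188.3])]
long_face []
short_face [([587.0, -118.0, 17.0], 0.66, [284.6, 189.6])]
eraser [([586.0, -118.0, 17.0], 0.51, [284.6, 189.8]), ([728.0, 16.0, -1.0], 0.49, [224.1, 196.6])]
pencil [([371.0, -17.0, -0.0], 0.63, [322.1, 243.4])]
jar []
glue [([764.0, 169.0, 1.0], 0.59, [180.5, 217.2])]
inktin [([713.0, -371.0, -5.0], 0.66, [298.9, 146.0]), ([588.0, -118.0, 17.0], 0.61, [284.3, 189.4])]
roller [([788.0, -127.0, 0.0], 0.56, [240.4, 167.9])]
cup [([553.0, 481.0, -3.0], 0.94, [141.2, 329.7]), ([370.0, -17.0, 2.0], 0.45, [322.5, 243.2])]
top 54.834676180485
[... 1549 characters left out ...]
n []
roller []
cup []
{'clock': 2.4, 'qpos': array([-1.18638862e+00,  3.53019724e-01,  1.63337584e+00,  1.62760696e-05,
        1.15521582e+00, -2.38242958e-03]), 'qvel': array([-0.00073937,  0.00098988,  0.00194119, -0.00074713, -0.0007211 ,
        0.00178044]), 'joint_efforts': array([ 5.48300995e-04, -6.05161142e+01, -3.42437124e+01,  2.51307608e-05,
        1.18356958e-03,  6.47289284e-06]), 'eef_pos': array([ 235.77953926, -578.83165816,  253.27899681]), 'tcp_rot': array([-3.14157396e+00, -1.49351295e-05,  3.86783570e-01]), 'contact_force': array([-0.75310982, -0.36385278, -0.11080836]), 'wrist_torque': array([ 0.02885236, -0.02898077, -0.02604676]), 'opening': 0.9986965295791448} 22.0
```

View images.

View pics/top0.png

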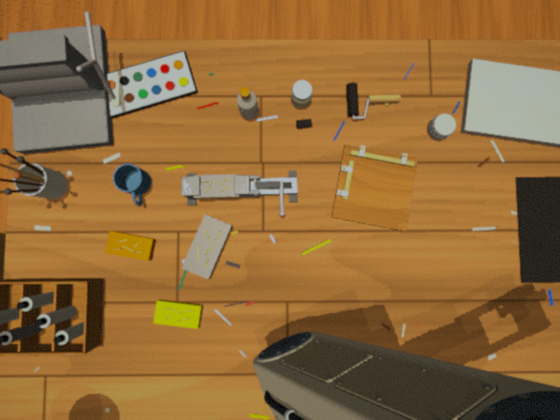

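View pics/side0.png

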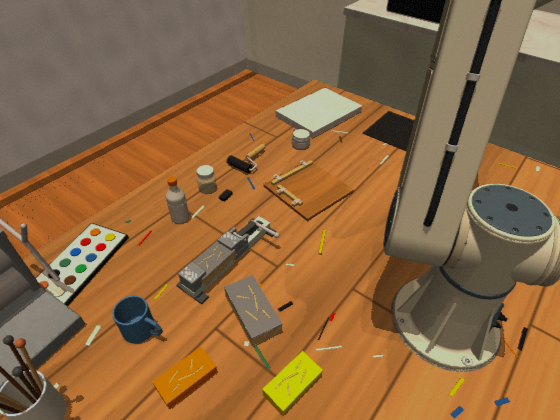

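```bash
cat >> h.py <<'E'
def rect(P):
    r_=cv2.minAreaRect(P.astype(np.float32)); return r_
E
python3 - <<'E'
from h import *
f=grab('top'); W=cloud(f); np.save('top.npy',W)
im=f['img']; 
c=cv2.resize(im[130:290,120:320],None,fx=4,fy=4,interpolation=cv2.INTER_CUBIC); cv2.imwrite('pics/crop1.png',c[...,::-1])
z=W[...,2];x=W[...,0];y=W[...,1]
def comp(m,lo,hi,box):
    k=(z>lo)&(z<hi)&(x>box[0])&(x<box[1])&(y>box[2])&(y<box[3]); return W[k]
for n,(lo,hi,b) in {'cblock':(55,65,(480,600,185,320)),'jawtops':(68,78,(480,600,100,360)),'rod':(40,75,(470,512,40,120)),'bigblock':(10,50,(320,440,210,350)),'plate':(7,16,(400,680,-320,-60)),'strips':(18.5,30,(400,680,-320,-60))}.items():
    P=comp(z,lo,hi,b); print(n,len(P),np.round(np.median(P,0),1) if len(P) else '',np.round(np.percentile(P,[1,99],0),1).tolist(),rect(P[:,:2]))
E
```

```text
cblock 806 [535.6 250.5  59.8] [[505.9, 196.4, 55.9], [565.6, 305.7, 64.3]] ((536.7330932617188, 249.45266723632812), (60.574283599853516, 127.01362609863281), 1.501116394996643)
jawtops 604 [536.1 298.2  72. ] [[510.1, 142.5, 68.2], [560.5, 340.9, 76.5]] ((536.3958740234375, 239.26979064941406), (50.2266845703125, 205.8224639892578), 1.7866274118423462)
rod 64 [490.7  77.2  54.1] [[470.5, 73.1, 48.9], [511.2, 81.3, 58.4]] ((490.8406982421875, 77.18898010253906), (8.123697280883789, 40.780128479003906), 89.73609161376953)
bigblock 1458 [380.1 276.7  39.2] [[321.5, 220.1, 17.5], [439.7, 337.3, 43.7]] ((376.52056884765625, 279.9128112792969), (79.58330535888672, 151.2231903076172), 66.9026107788086)
plate 4758 [ 526.3 -188.    11.7] [[424.8, -295.4, 7.5], [646.7, -74.1, 15.6]] ((537.164306640625, -184.81109619140625), (211.31427001953125, 211.0421142578125), 79.3504409790039)
strips 573 [ 608.5 -146.6   22.2] [[507.5, -290.5, 18.7], [649.2, -80.4, 26.9]] ((568.9481811523438, -180.11495971679688), (181.4078369140625, 188.18441772460938), 65.5519790649414)
```

View pics/crop1.png

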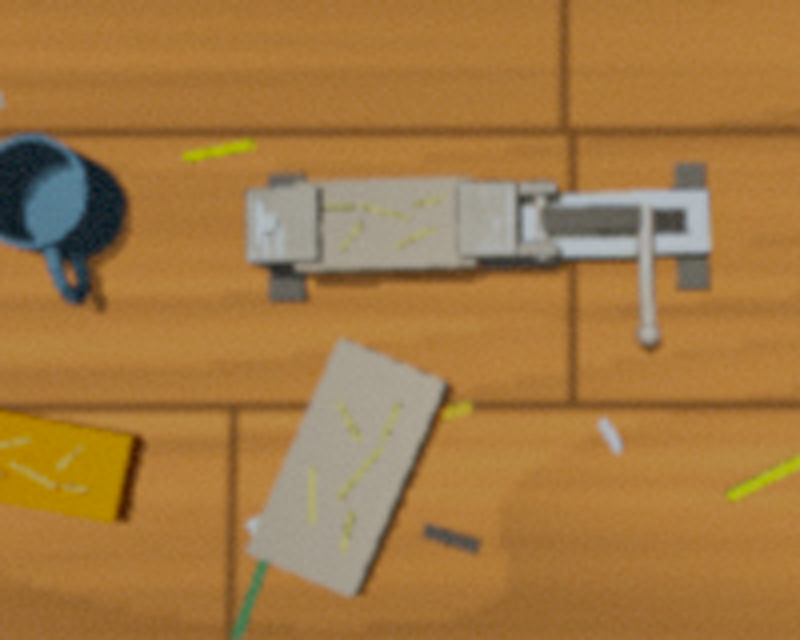

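```bash
cat >> h.py <<'E'
from scipy.spatial.transform import Rotation as Ro
def plan(pos,rpy,frm=None):
    s=sense(); p=np.array(s['eef_pos']) if frm is None else np.array(frm[0]); q=Ro.from_euler('xyz',s['tcp_rot'] if frm is None else frm[1])
    d=q.inv().apply(np.array(pos)-p)/400; w=(q.inv()*Ro.from_euler('xyz',rpy)).as_rotvec()/np.radians(60)
    print('plan',np.round(d,4).tolist(),np.round(w,4).tolist(),'dist',round(float(np.linalg.norm(d)*400)),'deg',round(float(np.linalg.norm(w)*60),1),'rows',np.ceil(max(np.linalg.norm(d)*400/41.7,np.linalg.norm(w)*60/7.16)))
E
python3 - <<'E'
from h import *
f=grab('wrist'); R=np.array(f['R']);t=np.array(f['t']); C=-R.T@t; s=sense(); q=Ro.from_euler('xyz',s['tcp_rot'])
print('cam in tool',q.inv().apply(C-s['eef_pos']),'axis in tool',q.inv().apply(R[2]), 'x axis',q.inv().apply(R[0]))
plan([500,-180,300],[np.pi,0,1.4])
E
```

```text
cam in tool [  74.85842667    0.12362791 -120.35049867] axis in tool [-2.89071767e-01 -2.98835198e-04  9.57307382e-01] x axis [-1.85103703e-04  9.99999950e-01  2.56267666e-04]
plan [0.9878, -0.6742, -0.1168] [0.0, -0.0, -0.9675] dist 481 deg 58.0 rows 12.0
```

Call:
carry_out(increments=[[[0.99, -0.67, -0.12, 0, 0, -0.97], [0.99, -0.67, -0.12, 0, 0, -0.97], [0.99, -0.67, -0.12, 0, 0, -0.97], [0.99, -0.67, -0.12, 0, 0, -0.97], [0.99, -0.67, -0.12, 0, 0, -0.97]]])

```text
clock: 2.92
eef_pos: [351.5, -404.9, 274.4]
tcp_rot: [3.141, 0.0, 1.017]
contact_force: [0.4, -0.6, -0.4]
opening: 1.002
```

```bash
python3 - <<'E'
from h import *
s=sense();print(s['clock'],s['eef_pos'],s['tcp_rot'],s['qvel'])
plan([500,-200,300],[np.pi,0,1.4])
E
```

```text
2.9167 [ 351.53161911 -404.88237097  274.35811642] [3.14128997e+00 3.31005092e-05 1.01735412e+00] [ 0.8823947  -0.28138137  0.2348664   0.00312156  0.03580794 -0.61845731]
plan [0.6308, 0.0466, -0.0641] [0.0003, 0.0001, -0.3654] dist 254 deg 21.9 rows 7.0
```

Call:
carry_out(increments=[[[0.6, 0.05, -0.06, 0, 0, -0.35], [0.6, 0.05, -0.06, 0, 0, -0.35], [0.6, 0.05, -0.06, 0, 0, -0.35], [0.6, 0.05, -0.06, 0, 0, -0.35], [0.6, 0.05, -0.06, 0, 0, -0.35]]])

```text
clock: 3.33
eef_pos: [476.0, -238.6, 295.3]
tcp_rot: [3.141, 0.0, 1.379]
contact_force: [1.3, -0.7, 0.0]
opening: 0.999
```

Call:
carry_out(increments=[[[0, 0, 0, 0, 0, 0], [0, 0, 0, 0, 0, 0]]])

```text
clock: 3.5
eef_pos: [476.3, -238.7, 295.0]
tcp_rot: [3.141, 0.0, 1.382]
contact_force: [-0.1, -0.8, -0.8]
opening: 1.0
```

```bash
python3 - <<'E'
from h import *
f=grab('wrist'); save(f,'w1'); np.savez('w1.npz',**{k:f[k] for k in f})
s=sense();print(s['clock'],s['eef_pos'],s['tcp_rot'],np.abs(s['qvel']).max())
for t in ['long_face','short_face','board']: print(t,[(np.round(d['point'],1).tolist(),round(d['confidence'],2)) for d in nets.tip_of(t,'wrist')[:2]])
E
```

```text
3.55 [ 475.34746658 -239.88843994  294.77312139] [-3.14148767e+00  4.23738011e-04  1.38067396e+00] 0.04200472938861382
long_face [([620.2, -186.0, 17.2], 0.68)]
short_face [([588.7, -117.7, 16.0], 0.62)]
board [([532.5, -187.3, -0.4], 0.72)]
```

View pics/w1.png

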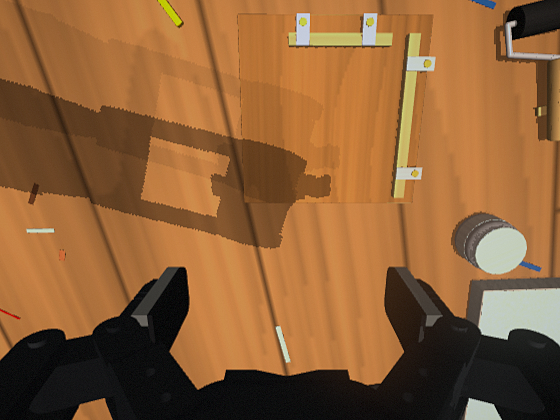

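```bash
python3 - <<'E'
from h import *
f=dict(np.load('w1.npz')); im=f['img']
c=cv2.resize(im[5:210,230:440],None,fx=3.6,fy=2.9*1.0,interpolation=cv2.INTER_CUBIC); 
c=cv2.resize(im[5:210,230:440],None,fx=2.8,fy=2.8,interpolation=cv2.INTER_CUBIC); cv2.imwrite('pics/w1c.png',c[...,::-1])
hsv=cv2.cvtColor(im,cv2.COLOR_RGB2HSV)
for p in [(340,40),(405,120),(300,100),(303,25)]: print(p,im[p[1],p[0]],hsv[p[1],p[0]])
W=cloud(f); z=W[...,2]
m=(np.arange(560)[None,:]>230)&(np.arange(560)[None,:]<440)&(np.arange(420)[:,None]<210)
P=W[m&(z>8)&(z<15)]; print('plate',rect(P[:,:2]),np.median(P[:,2]))
P=W[m&(z>18)]; print(np.median(P[:,2]))
E
```

```text
(340, 40) [197 186 106] [ 26 118 197]
(405, 120) [202 181 105] [ 24 122 202]
(300, 100) [192 121  56] [ 14 181 192]
(303, 25) [166 165  55] [ 30 171 166]
plate ((541.2344970703125, -184.3590850830078), (209.8301239013672, 210.9465789794922), 79.19367218017578) 11.627743540137201
22.01481031605629
```

View pics/w1c.png

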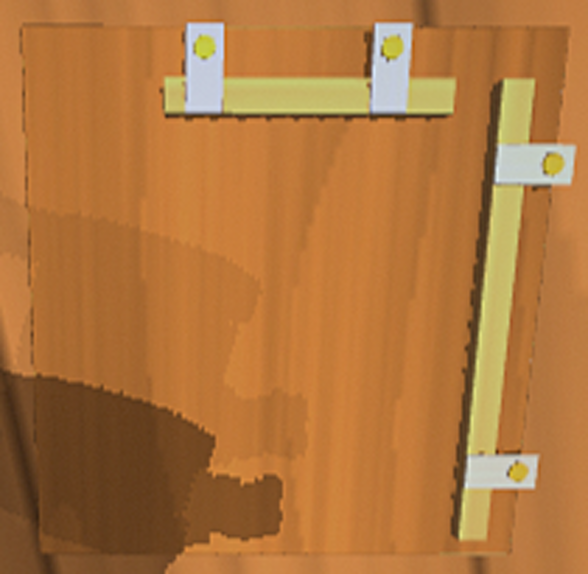

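```bash
python3 - <<'E'
from h import *
f=dict(np.load('w1.npz')); im=f['img']; hsv=cv2.cvtColor(im,cv2.COLOR_RGB2HSV).astype(int)
F=foc(f);R=f['R'];t=f['t'];C=-R.T@t
def onplane(uv,z0):
    d=np.c_[(uv[:,0]-f['cx'])/F,(uv[:,1]-f['cy'])/F,np.ones(len(uv))]@R
    return C+d*((z0-C[2])/d[:,2])[:,None]
m=((hsv[...,0]>=20)&(hsv[...,0]<36)&(hsv[...,1]>80)&(im[...,0]>160)).astype(np.uint8)
m[:, :230]=0;m[:,440:]=0;m[210:]=0
n,l,st,_=cv2.connectedComponentsWithStats(m)
for i in range(1,n):
    if st[i,4]>60: print(st[i])
def edge(sel,axis):
    pts=[]
    return pts
# short strip: per column, lower edge ; long strip: per row, left edge. subpixel on hue/blue
g=im.astype(float); y=(g[...,2])  # blue: strip 105 vs board 56/dark
pts=[]
for u in list(range(313,361))+list(range(378,390)):
    ys=np.where(m[30:55,u])[0]+30
    if len(ys): pts.append((u,ys.max()+0.5))
S=onplane(np.array(pts,float),22)
pts=[]
for v in list(range(75,165))+list(range(184,195)):
    xs=np.where(m[v,385:425])[0]+385
    if len(xs): pts.append((xs.min()-0.5,v))
L=onplane(np.array(pts,float),22)
for n_,P in (('short',S),('long',L)):
    vx,vy,x0,y0=cv2.fitLine(P[:,:2].astype(np.float32),cv2.DIST_HUBER,0,.01,.01).ravel()
    res=(P[:,0]-x0)*-vy+(P[:,1]-y0)*vx
    print(n_,'dir deg',np.degrees(np.arctan2(vy,vx)),'pt',x0,y0,'rms',res.std(),len(P),P[:,:2].min(0),P[:,:2].max(0))
E
```

```text
[289  32   7  13  91]
[310  33  52  12 623]
[375  33  18  12 198]
[408  33  13  23 256]
[ 397   71   20   96 1006]
[394 180  11  18 174]
short dir deg -10.791002 pt 588.0309 -118.99547 rms 2.8221930079764456e-06 60 [ 531.4539159  -123.38949629] [ 611.08489525 -108.21204415]
long dir deg 79.01459 pt 614.849 -212.36668 rms 0.3302277731818689 101 [ 599.91216579 -288.59787507] [ 625.75490004 -157.06026553]
```

```bash
python3 - <<'E'
from h import *
print(sense()['qpos'])
plan([470,90,230],[np.pi,0,0.03])
E
```

```text
[-4.73463813e-01  1.69102293e-01  1.78419484e+00 -3.00033667e-04
  1.18880752e+00 -2.79429873e-01]
plan [0.8109, -0.1701, 0.1613] [-0.0004, 0.0005, 1.2862] dist 338 deg 77.2 rows 11.0
```

Call:
carry_out(increments=[[[0.41, -0.085, 0.08, 0, 0, 0.59], [0.41, -0.085, 0.08, 0, 0, 0.59], [0.41, -0.085, 0.08, 0, 0, 0.59], [0.41, -0.085, 0.08, 0, 0, 0.59], [0.41, -0.085, 0.08, 0, 0, 0.59]]])

```text
clock: 4.12
eef_pos: [471.8, -71.4, 261.9]
tcp_rot: [-3.14, 0.0, 0.791]
contact_force: [0.2, -0.2, -0.2]
opening: 1.0
```

```bash
python3 - <<'E'
from h import *
plan([470,90,230],[np.pi,0,0.03])
E
```

```text
plan [0.2839, -0.2867, 0.0801] [-0.0015, 0.0008, 0.7268] dist 165 deg 43.6 rows 7.0
```

Call:
carry_out(increments=[[[0.28, -0.28, 0.08, 0, 0, 0.7], [0.28, -0.28, 0.08, 0, 0, 0.7], [0.28, -0.28, 0.08, 0, 0, 0.7], [0.28, -0.28, 0.08, 0, 0, 0.7], [0.28, -0.28, 0.08, 0, 0, 0.7]]])

```text
clock: 4.53
eef_pos: [470.5, 87.0, 230.0]
tcp_rot: [-3.141, 0.001, 0.232]
contact_force: [-0.2, -0.6, 0.4]
opening: 0.999
```

Call:
carry_out(increments=[[[0, 0, 0, 0, 0, 0.12], [0, 0, 0, 0, 0, 0.12], [0, 0, 0, 0, 0, 0.12]]])

```text
clock: 4.78
eef_pos: [471.1, 84.4, 230.7]
tcp_rot: [3.141, 0.0, 0.116]
contact_force: [-0.1, -0.2, -1.0]
opening: 0.998
```

```bash
python3 - <<'E'
from h import *
f=grab('wrist'); save(f,'w2'); np.savez('w2.npz',**{k:f[k] for k in f})
s=sense();print(s['clock'],s['eef_pos'],s['tcp_rot'],np.abs(s['qvel']).max())
for t in ['pawl_rod','block_mid','jaw_face','fixed_face']: print(t,[(np.round(d['point'],1).tolist(),round(d['confidence'],2)) for d in nets.tip_of(t,'wrist')[:2]])
W=cloud(f);x,y,z=W[...,0],W[...,1],W[...,2]
def q(n,lo,hi,b):
    k=(z>lo)&(z<hi)&(x>b[0])&(x<b[1])&(y>b[2])&(y<b[3]);P=W[k]
    if len(P)>5: print(n,len(P),np.round(np.median(P,0),1),np.round(np.percentile(P,[1,99],0),1).tolist(),rect(P[:,:2]))
q('rod',40,75,(470,510,40,120)); q('blk',56,65,(480,600,180,320)); q('tops',68,76,(480,600,100,360)); q('bar',26,34,(480,600,20,150))
P=W[(z>40)&(z<75)&(x>475)&(x<510)&(y>40)&(y<120)]
for a in range(470,512,6):
    k=P[(P[:,0]>=a)&(P[:,0]<a+6)]
    if len(k): print(a,len(k),np.round([k[:,1].min(),k[:,1].max(),k[:,2].max()],1))
E
```

```text
4.8333 [471.20526149  84.28257672 230.79634979] [ 3.14141010e+00 -2.42830429e-05  1.15609389e-01] 0.0070580985801470455
pawl_rod [([490.3, 79.9, 52.2], 0.79), ([533.4, -188.3, 0.4], 0.3)]
block_mid [([540.0, 254.6, 44.4], 0.84), ([376.0, 279.1, 20.1], 0.6)]
jaw_face [([537.7, 193.4, 43.3], 0.8)]
fixed_face [([534.8, 317.4, 45.0], 0.91)]
rod 505 [489.8  78.   53.8] [[470.2, 72.1, 49.4], [509.6, 83.1, 56.5]] ((489.9127197265625, 77.77275085449219), (39.793922424316406, 12.893328666687012), 0.7085920572280884)
blk 9119 [541.7 254.   59.8] [[510.3, 200.1, 58.0], [570.0, 307.0, 62.5]] ((540.0802612304688, 253.7668914794922), (60.14329528808594, 120.55857849121094), 1.4511525630950928)
tops 5436 [540.7 195.3  71.6] [[514.8, 163.6, 68.5], [565.6, 318.2, 73.3]] ((540.2955932617188, 231.01388549804688), (50.048030853271484, 181.93739318847656), 1.477368950843811)
bar 3785 [550.4  80.   29.6] [[522.1, 35.3, 27.6], [566.2, 146.8, 33.4]] ((544.1489868164062, 91.60345458984375), (52.96853256225586, 115.02644348144531), 1.7417550086975098)
470 14 [72.6 81.9 55.8]
476 73 [72.8 82.6 55.3]
482 69 [72.8 82.4 55.8]
488 74 [72.8 82.7 56. ]
494 73 [73.2 82.9 56. ]
500 75 [73.2 83.1 56.2]
506 52 [73.9 83.1 55.8]
```

View pics/w2.png

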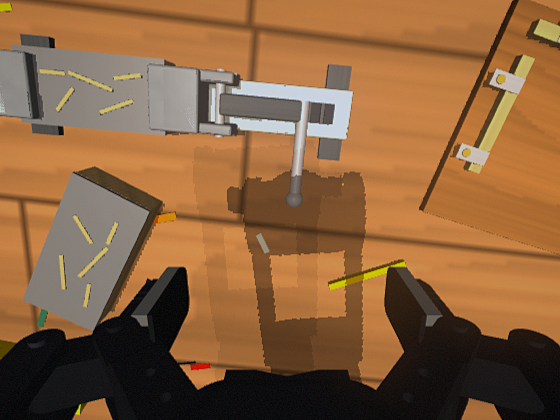

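```bash
python3 - <<'E'
from h import *
plan([490,78,110],[np.pi,0,0.025])
E
```

```text
plan [0.0448, 0.0217, 0.3022] [0.0001, -0.0002, 0.0843] dist 123 deg 5.1 rows 3.0
```

Call:
carry_out(increments=[[[0.045, 0.022, 0.15, 0, 0, 0.085], [0.045, 0.022, 0.3, 0, 0, 0.085], [0.045, 0.022, 0.3, 0, 0, 0.085], [0.045, 0.022, 0.3, 0, 0, 0.085]]])

```text
clock: 5.37
eef_pos: [486.1, 77.4, 104.8]
tcp_rot: [3.14, 0.01, 0.024]
contact_force: [-2.6, -0.2, -0.7]
opening: 1.001
```

```bash
python3 - <<'E'
from h import *
plan([490,78,53],[np.pi,0,0.025])
E
```

```text
plan [0.011, -0.0015, 0.1294] [0.0013, 0.0097, -0.001] dist 52 deg 0.6 rows 2.0
```

Call:
carry_out(increments=[[[0, 0, 0.06, 0, 0, 0], [0, 0, 0.12, 0, 0, 0], [0, 0, 0.12, 0, 0, 0], [0, 0, 0.12, 0, 0, 0]]])

```text
clock: 5.7
eef_pos: [489.8, 78.5, 63.7]
tcp_rot: [3.141, 0.001, 0.024]
contact_force: [0.3, 0.5, -0.1]
opening: 0.997
```

```bash
python3 - <<'E'
from h import *
plan([490,78,53],[np.pi,0,0.025])
f=grab('wrist'); save(f,'w3')
E
```

```text
plan [0.0004, 0.0013, 0.0267] [0.0001, 0.0011, -0.0009] dist 11 deg 0.1 rows 1.0
```

View pics/w3.png

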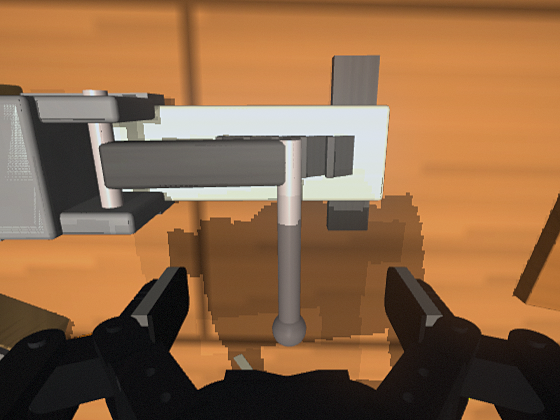

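Call:
carry_out(increments=[[[0, 0, 0.026, 0, 0, 0], [0, 0, 0.026, 0, 0, 0]]])

```text
clock: 5.92
eef_pos: [490.5, 78.8, 52.9]
tcp_rot: [-3.141, -0.001, 0.024]
contact_force: [-0.7, -0.5, -0.0]
opening: 1.002
```

Call:
carry_out(increments=[[[0, 0, 0, 0, 0, 0], [0, 0, 0, 0, 0, 0], [0, 0, 0, 0, 0, 0], [0, 0, 0, 0, 0, 0], [0, 0, 0, 0, 0, 0]]], hand=1, squeeze=40)

```text
clock: 6.33
eef_pos: [490.1, 78.7, 52.6]
tcp_rot: [-3.142, -0.0, 0.024]
contact_force: [-0.1, -0.5, 0.3]
opening: 0.302
```

Call:
carry_out(increments=[[[0, 0, 0, 0, 0, 0], [0, 0, 0, 0, 0, 0], [0, 0, 0, 0, 0, 0]]])

```text
clock: 6.58
eef_pos: [489.9, 77.7, 52.4]
tcp_rot: [3.14, 0.0, 0.025]
contact_force: [0.4, -8.8, 3.0]
opening: 0.095
```

Call:
carry_out(increments=[[[0, 0, -0.01, 0, 0, 0], [0, 0, -0.025, 0, 0, 0], [0, -0.002, -0.04, 0, 0, 0], [0, -0.003, -0.055, 0, 0, 0], [0, -0.003, -0.055, 0, 0, 0]]])

```text
clock: 7.0
eef_pos: [489.8, 79.0, 74.8]
tcp_rot: [3.14, 0.0, 0.024]
contact_force: [2.1, -7.9, -3.1]
opening: 0.099
```

```bash
python3 - <<'E'
from h import *
s=sense();print(s['eef_pos'],s['contact_force'],s['opening'])
f=grab('wrist'); save(f,'w4')
E
```

```text
[489.79169221  79.00826863  74.76669755] [ 2.06867349 -7.89711629 -3.14737014] 0.09915077641968875
```

View pics/w4.png

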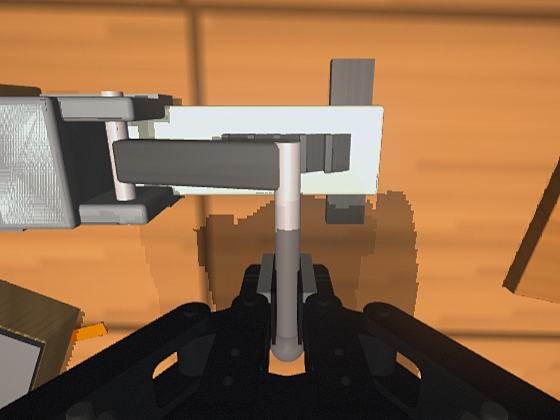

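Call:
carry_out(increments=[[[0, 0.02, 0, 0, 0, 0], [0, 0.045, 0, 0, 0, 0], [0, 0.07, 0, 0, 0, 0], [0, 0.095, 0, 0, 0, 0], [0, 0.115, 0, 0, 0, 0]]])

```text
clock: 7.47
eef_pos: [491.1, 32.6, 74.3]
tcp_rot: [-3.142, -0.0, 0.023]
contact_force: [2.7, 3.3, -5.0]
opening: 0.101
```

Call:
carry_out(increments=[[[0, 0.005, 0, 0, 0, 0], [0, 0.01, 0, 0, 0, 0], [0, 0.01, 0, 0, 0, 0], [0, 0.01, 0, 0, 0, 0]]])

```text
clock: 7.8
eef_pos: [491.2, 29.5, 74.4]
tcp_rot: [3.141, -0.0, 0.024]
contact_force: [2.4, -2.0, -4.2]
opening: 0.099
```

```bash
python3 - <<'E'
from h import *
s=sense();print(s['eef_pos'],s['contact_force'],s['opening'])
f=grab('wrist'); save(f,'w5')
E
```

```text
[491.1559966   29.49532727  74.38131039] [ 2.40327069 -1.97008715 -4.2274199 ] 0.09905484333005178
```

View pics/w5.png

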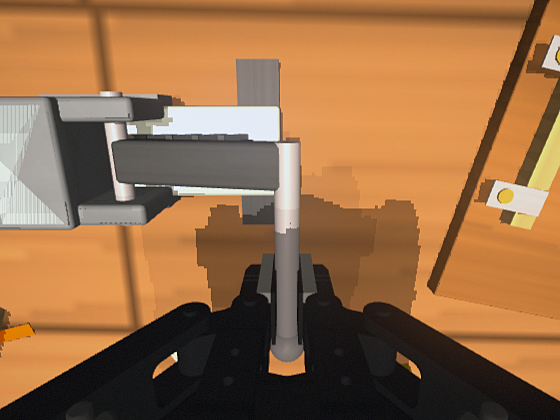

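Call:
carry_out(increments=[[[0, 0.004, 0, 0, 0, 0], [0, 0.008, 0, 0, 0, 0], [0, 0.008, 0, 0, 0, 0]]])

```text
clock: 8.1
eef_pos: [491.4, 28.3, 74.3]
tcp_rot: [-3.139, -0.0, 0.023]
contact_force: [2.3, 13.1, -6.4]
opening: 0.098
```

Call:
carry_out(increments=[[[0, -0.003, 0.01, 0, 0, 0], [0, -0.003, 0.02, 0, 0, 0], [0, -0.003, 0.03, 0, 0, 0], [0, -0.003, 0.04, 0, 0, 0], [0, -0.003, 0.045, 0, 0, 0]]])

```text
clock: 8.52
eef_pos: [491.2, 27.9, 55.9]
tcp_rot: [-3.141, -0.0, 0.024]
contact_force: [2.4, 1.6, 0.3]
opening: 0.097
```

Call:
carry_out(increments=[[[0, 0, 0, 0, 0, 0], [0, 0, 0, 0, 0, 0], [0, 0, 0, 0, 0, 0], [0, 0, 0, 0, 0, 0], [0, 0, 0, 0, 0, 0]]], hand=0)

```text
clock: 8.93
eef_pos: [491.1, 27.9, 56.5]
tcp_rot: [3.142, -0.0, 0.024]
contact_force: [1.0, -0.1, 0.3]
opening: 0.802
```

```bash
python3 - <<'E'
from h import *
s=sense();print(s['eef_pos'],s['contact_force'],s['opening'],s['clock'])
plan([490,60,230],[np.pi,0,.3])
E
```

```text
[491.14381806  27.87612208  56.47355172] [ 0.98447359 -0.12058513  0.31054791] 0.802418188334786 8.9333
plan [-0.0009, -0.0803, -0.4338] [0.0, -0.0001, -0.2637] dist 176 deg 15.8 rows 5.0
```

Call:
carry_out(increments=[[[0, 0, -0.06, 0, 0, 0], [0, 0, -0.16, 0, 0, 0], [0, -0.03, -0.26, 0, 0, -0.12], [0, -0.08, -0.3, 0, 0, -0.24], [0, -0.16, -0.3, 0, 0, -0.36]]])

```text
clock: 9.35
eef_pos: [492.3, 91.6, 181.0]
tcp_rot: [3.139, -0.007, 0.403]
contact_force: [1.6, -0.5, -0.3]
opening: 0.996
```

```bash
python3 - <<'E'
from h import *
s=sense();print(s['eef_pos'],s['contact_force'],s['opening'],s['clock'])
plan([539,254,180],[np.pi,0,1.597])
E
```

```text
[492.25594049  91.59527821 180.97708943] [ 1.64107872 -0.51269379 -0.32891429] 0.9964758188222465 9.35
plan [0.2666, -0.3277, 0.0036] [0.0061, -0.0048, -1.1404] dist 169 deg 68.4 rows 10.0
```

Call:
carry_out(increments=[[[0.26, -0.32, 0, 0, 0, -0.58], [0.26, -0.32, 0, 0, 0, -0.58], [0.26, -0.32, 0, 0, 0, -0.58], [0.26, -0.32, 0, 0, 0, -0.58], [0.26, -0.32, 0, 0, 0, -0.58]]])

```text
clock: 9.77
eef_pos: [537.9, 256.5, 177.0]
tcp_rot: [3.14, -0.005, 1.015]
contact_force: [-0.4, 0.4, 0.6]
opening: 1.001
```

Call:
carry_out(increments=[[[0, 0, 0, 0, 0, -0.53], [0, 0, 0, 0, 0, -0.53], [0, 0, 0, 0, 0, -0.53], [0, 0, 0, 0, 0, -0.53], [0, 0, 0, 0, 0, -0.53]]])

```text
clock: 10.18
eef_pos: [535.6, 250.2, 176.3]
tcp_rot: [-3.141, 0.0, 1.569]
contact_force: [0.0, -0.3, 0.3]
opening: 0.997
```

Call:
carry_out(increments=[[[0, 0, 0, 0, 0, 0], [0, 0, 0, 0, 0, 0]]])

```text
clock: 10.35
eef_pos: [535.7, 250.1, 176.4]
tcp_rot: [-3.141, 0.0, 1.559]
contact_force: [-0.4, -0.3, -0.0]
opening: 1.0
```

```bash
python3 - <<'E'
from h import *
f=grab('wrist'); save(f,'w6'); W=cloud(f);x,y,z=W[...,0],W[...,1],W[...,2]
def q(n,lo,hi,b):
    k=(z>lo)&(z<hi)&(x>b[0])&(x<b[1])&(y>b[2])&(y<b[3]);P=W[k]
    if len(P)>5: print(n,len(P),np.round(np.median(P,0),1),np.round(np.percentile(P,[1,99],0),1).tolist(),rect(P[:,:2]))
q('blk',56,64,(480,600,170,320)); q('fixed',67,76,(480,600,270,360));q('jaw',67,76,(480,600,80,180))
s=sense();print(s['eef_pos'],s['tcp_rot'],s['clock'])
plan([539,254,65],[np.pi,0,1.597])
E
```

```text
blk 10764 [540.2 250.8  59.6] [[509.9, 195.6, 58.1], [569.7, 307.7, 61.2]] ((539.7938232421875, 253.88864135742188), (60.28978729248047, 120.08143615722656), 1.5893758535385132)
fixed 5862 [537.8 321.5  71.6] [[513.4, 297.2, 69.7], [562.0, 343.8, 74.3]] ((537.7652587890625, 320.38739013671875), (50.08771896362305, 48.13237380981445), 1.5157274007797241)
jaw 2609 [542.4 138.   71.5] [[518.3, 116.5, 67.6], [566.6, 155.3, 72.8]] ((542.5795288085938, 135.15431213378906), (50.05208206176758, 40.92647933959961), 1.677040934562683)
[535.68546093 250.18330362 176.36631497] [-3.14151780e+00  5.57884604e-05  1.55885279e+00] 10.4
plan [0.0097, 0.0082, 0.2784] [-0.0001, 0.0001, -0.0364] dist 111 deg 2.2 rows 3.0
```

View pics/w6.png

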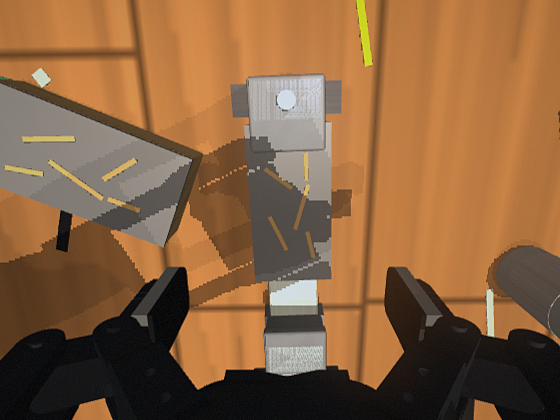

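Call:
carry_out(increments=[[[0.01, 0.01, 0.08, 0, 0, -0.036], [0.01, 0.01, 0.16, 0, 0, -0.036], [0.01, 0.01, 0.24, 0, 0, -0.036], [0.01, 0.01, 0.278, 0, 0, -0.036], [0.01, 0.01, 0.278, 0, 0, -0.036]]])

```text
clock: 10.82
eef_pos: [537.4, 253.0, 61.5]
tcp_rot: [-3.136, 0.003, 1.597]
contact_force: [-0.4, 0.2, -0.2]
opening: 0.998
```

Call:
carry_out(increments=[[[0, 0, 0, 0, 0, 0]]])

```text
clock: 10.9
eef_pos: [539.4, 254.0, 64.7]
tcp_rot: [-3.14, 0.001, 1.598]
contact_force: [0.1, 0.0, 0.1]
opening: 1.002
```

```bash
python3 - <<'E'
from h import *
s=sense();print(s['eef_pos'],s['tcp_rot'],s['contact_force'],s['clock'])
plan([540,254,65],[np.pi,0,1.597])
f=grab('wrist'); save(f,'w7')
E
```

```text
[539.39978925 253.95558914  64.68236019] [-3.13997100e+00  7.12918607e-04  1.59759288e+00] [0.08137638 0.03312099 0.08611714] 10.9
plan [0.0001, 0.0015, -0.0008] [-0.0015, 0.0007, 0.0006] dist 1 deg 0.1 rows 1.0
```

View pics/w7.png

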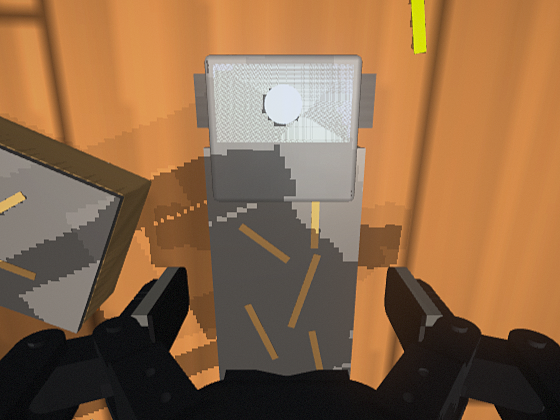

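Call:
carry_out(increments=[[[0, 0, 0, 0, 0, 0], [0, 0, 0, 0, 0, 0], [0, 0, 0, 0, 0, 0], [0, 0, 0, 0, 0, 0], [0, 0, 0, 0, 0, 0]]], hand=1, squeeze=50)

```text
clock: 11.37
eef_pos: [540.6, 254.6, 67.0]
tcp_rot: [3.139, -0.001, 1.599]
contact_force: [-1.6, -0.9, 7.2]
opening: 0.687
```

```bash
python3 - <<'E'
from h import *
s=sense();print(s['eef_pos'],s['tcp_rot'],s['contact_force'],s['clock'],s['opening'])
f=grab('wrist'); save(f,'w8')
E
```

```text
[540.62357341 254.60579554  67.0288311 ] [ 3.13938696e+00 -1.01676454e-03  1.59865105e+00] [-1.62519863 -0.92360109  7.2428505 ] 11.3667 0.6872532115937947
```

View pics/w8.png

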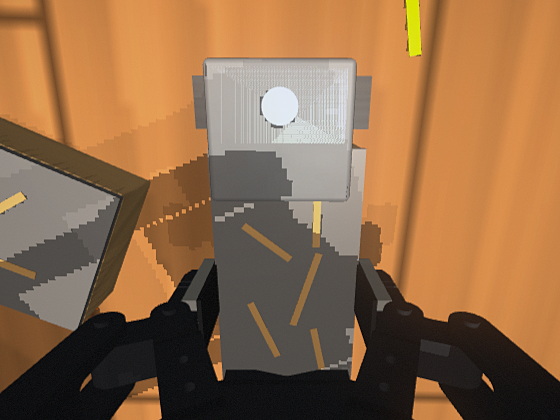

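Call:
carry_out(increments=[[[0, 0, -0.005, 0, 0, 0], [0, 0, -0.005, 0, 0, 0], [0, 0, -0.005, 0, 0, 0]]])

```text
clock: 11.67
eef_pos: [540.0, 254.3, 67.6]
tcp_rot: [3.141, -0.0, 1.599]
contact_force: [0.9, -1.2, -1.6]
opening: 0.689
```

Call:
carry_out(increments=[[[-0.015, 0, 0, 0, 0, 0], [-0.03, 0, 0, 0, 0, 0], [-0.045, 0, 0, 0, 0, 0], [-0.06, 0, 0, 0, 0, 0], [-0.0725, 0, 0, 0, 0, 0]]])

```text
clock: 12.08
eef_pos: [540.6, 224.3, 67.1]
tcp_rot: [-3.141, 0.0, 1.599]
contact_force: [-0.2, 0.3, -1.3]
opening: 0.684
```

Call:
carry_out(increments=[[[0, 0, 0, 0, 0, 0], [0, 0, 0, 0, 0, 0]]])

```text
clock: 12.25
eef_pos: [540.6, 224.6, 67.1]
tcp_rot: [-3.141, 0.0, 1.598]
contact_force: [-0.8, -0.7, -1.1]
opening: 0.686
```

```bash
python3 - <<'E'
from h import *
s=sense();print(s['eef_pos'],s['tcp_rot'],s['contact_force'],s['clock'],s['opening'])
f=grab('wrist'); save(f,'w9'); W=cloud(f);x,y,z=W[...,0],W[...,1],W[...,2]
k=(z>55)&(z<64)&(x>500)&(x<580)&(y>200)&(y<320);P=W[k]; print(np.percentile(P[:,1],[99,99.8]))
k=(z>68)&(z<76)&(x>500)&(x<580)&(y>250)&(y<360);P=W[k]; print(np.percentile(P[:,1],[0.2,1]))
E
```

```text
[540.60758923 224.6058266   67.12695007] [-3.14132483e+00  1.75118891e-04  1.59810577e+00] [-0.81183445 -0.73431197 -1.05266598] 12.25 0.6864817633423063
[283.80341611 284.47996741]
[296.23918687 296.68876411]
```

View pics/w9.png

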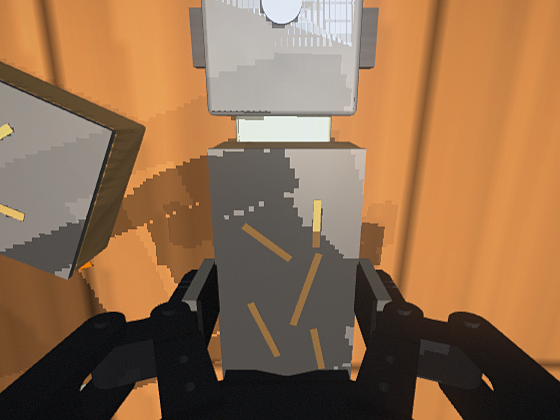

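Call:
carry_out(increments=[[[0, 0, -0.01, 0, 0, 0], [0, 0, -0.035, 0, 0, 0], [0, 0, -0.07, 0, 0, 0], [0, 0, -0.12, 0, 0, 0], [0, 0, -0.17, 0, 0, 0]]])

```text
clock: 12.72
eef_pos: [540.3, 225.4, 136.3]
tcp_rot: [-3.141, 0.0, 1.599]
contact_force: [0.1, 0.3, -2.5]
opening: 0.683
```

```bash
python3 - <<'E'
from h import *
s=sense();print(s['eef_pos'],s['tcp_rot'],s['contact_force'],s['clock'],s['opening'])
f=grab('wrist'); save(f,'w10'); W=cloud(f)
Rm=Ro.from_euler('xyz',s['tcp_rot']); T=Rm.inv().apply((W-s['eef_pos']).reshape(-1,3)).reshape(W.shape)
k=(abs(T[...,1])<28)&(T[...,0]>15)&(T[...,0]<58)&(T[...,2]>-5)&(T[...,2]<30); P=T[k]
A=np.c_[P[:,0],P[:,1],np.ones(len(P))]; c,_,_,_=np.linalg.lstsq(A,P[:,2],rcond=None); print('tilt deg',np.degrees(c[:2]),'z0 in tool',c[2],len(P))
k=(abs(T[...,1])<45)&(T[...,0]>15)&(T[...,0]<90)&(T[...,2]>-5)&(T[...,2]<15);Q=T[k]
print(rect(Q[:,:2]),Q[:,0].max())
plan([564,-180,150],[np.pi,0,1.381])
E
```

```text
[540.28776426 225.35763339 136.27331794] [-3.14091883e+00  1.86281193e-04  1.59924204e+00] [ 0.11532147  0.34240188 -2.50728032] 12.7167 0.6834922692427935
tilt deg [0.11234793 0.08573758] z0 in tool 7.308994264483214 14710
((37.34371566772461, 1.1328620910644531), (60.54664993286133, 44.6649169921875), 89.97557830810547) 59.68226573196392
plan [-1.0167, 0.025, -0.0257] [0.0043, -0.0022, 0.2084] dist 407 deg 12.5 rows 10.0
```

View pics/w10.png

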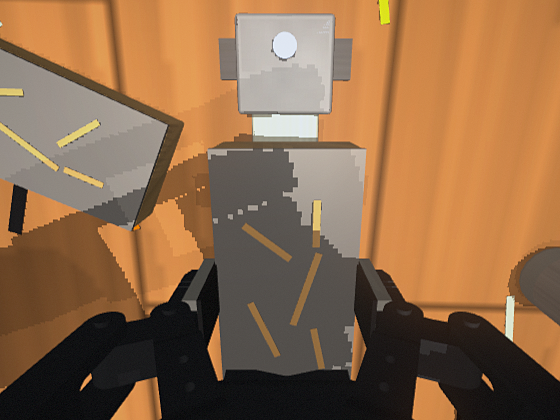

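Call:
carry_out(increments=[[[-0.04, 0, -0.02, 0, 0, 0.02], [-0.11, 0, -0.03, 0, 0, 0.04], [-0.19, 0.005, -0.03, 0, 0, 0.07], [-0.27, 0.01, -0.03, 0, 0, 0.1], [-0.35, 0.015, -0.03, 0, 0, 0.12]]])

```text
clock: 13.18
eef_pos: [550.6, 84.5, 147.8]
tcp_rot: [3.141, -0.0, 1.473]
contact_force: [0.3, -0.3, -1.8]
opening: 0.69
```

```bash
python3 - <<'E'
from h import *
s=sense();print(s['eef_pos'],s['tcp_rot'],s['contact_force'],s['clock'],s['opening'])
plan([573,-192,140],[np.pi,0,1.381])
E
```

```text
[550.61917346  84.52154489 147.84365833] [ 3.14064717e+00 -2.40587456e-04  1.47267875e+00] [ 0.32096639 -0.30636206 -1.80378256] 13.1833 0.6899217935556546
plan [-0.6825, 0.1234, 0.0196] [0.0009, -0.0003, 0.0875] dist 278 deg 5.3 rows 7.0
```

Call:
carry_out(increments=[[[-0.08, 0.015, 0, 0, 0, 0.015], [-0.16, 0.03, 0, 0, 0, 0.03], [-0.24, 0.045, 0, 0, 0, 0.045], [-0.32, 0.06, 0, 0, 0, 0.06], [-0.4, 0.073, 0, 0, 0, 0.075]]])

```text
clock: 13.6
eef_pos: [564.2, -78.1, 147.7]
tcp_rot: [3.141, -0.0, 1.394]
contact_force: [-0.1, 0.7, -2.6]
opening: 0.686
```

Call:
carry_out(increments=[[[-0.08, 0.015, 0, 0, 0, 0], [-0.15, 0.028, 0, 0, 0, 0], [-0.2, 0.037, 0, 0, 0, 0], [-0.23, 0.042, 0, 0, 0, 0], [-0.24, 0.044, 0, 0, 0, 0]]])

```text
clock: 14.02
eef_pos: [564.6, -175.8, 147.5]
tcp_rot: [3.141, 0.0, 1.393]
contact_force: [0.2, 0.3, -1.5]
opening: 0.683
```

Call:
carry_out(increments=[[[0, 0, 0, 0, 0, 0], [0, 0, 0, 0, 0, 0]]])

```text
clock: 14.18
eef_pos: [564.5, -173.3, 147.2]
tcp_rot: [-3.141, -0.0, 1.395]
contact_force: [0.1, 1.1, -2.4]
opening: 0.684
```

```bash
python3 - <<'E'
from h import *
s=sense();print(s['eef_pos'],s['tcp_rot'],s['contact_force'],s['clock'],s['opening'])
plan([573,-192,70],[np.pi,0,1.381])
f=grab('wrist'); save(f,'w11'); np.savez('w11.npz',**f); np.savez('w11s.npz',p=s['eef_pos'],r=s['tcp_rot'])
E
```

```text
[ 564.4584341  -173.32219268  147.15848983] [-3.14124614e+00 -4.69577312e-04  1.39478836e+00] [ 0.11552924  1.11008857 -2.44644732] 14.1833 0.6835800438029432
plan [-0.0423, 0.0293, 0.1929] [-0.0003, -0.0004, 0.0132] dist 80 deg 0.8 rows 2.0
```

View pics/w11.png

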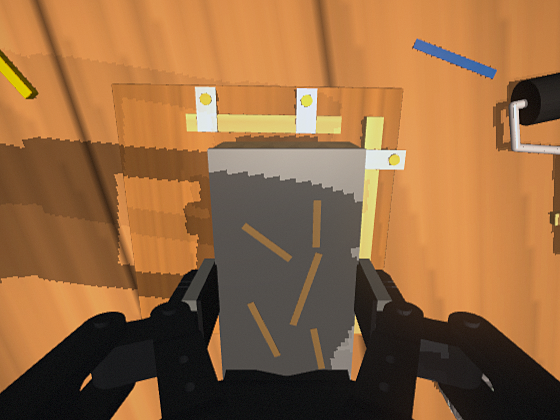

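Call:
carry_out(increments=[[[-0.02, 0.015, 0.04, 0, 0, 0.013], [-0.042, 0.029, 0.08, 0, 0, 0.013], [-0.042, 0.029, 0.13, 0, 0, 0.013], [-0.042, 0.029, 0.17, 0, 0, 0.013], [-0.042, 0.029, 0.193, 0, 0, 0.013]]])

```text
clock: 14.65
eef_pos: [572.2, -191.3, 68.2]
tcp_rot: [-3.139, -0.001, 1.382]
contact_force: [-1.0, -0.2, -2.5]
opening: 0.686
```

Call:
carry_out(increments=[[[0, 0, 0, 0, 0, 0], [0, 0, 0, 0, 0, 0]]])

```text
clock: 14.82
eef_pos: [573.0, -192.0, 69.9]
tcp_rot: [-3.141, -0.0, 1.382]
contact_force: [0.2, 0.3, -1.2]
opening: 0.685
```

```bash
python3 - <<'E'
from h import *
s=sense();print(s['eef_pos'],s['tcp_rot'],s['contact_force'],s['clock'],s['opening'])
f=grab('wrist'); save(f,'w12'); np.savez('w12.npz',**f); np.savez('w12s.npz',p=s['eef_pos'],r=s['tcp_rot'])
E
```

```text
[ 573.0118046  -191.99369722   69.92771316] [-3.14079418e+00 -1.93280956e-04  1.38205851e+00] [ 0.18632119  0.26225158 -1.22560719] 14.8167 0.6846886820213739
```

View pics/w12.png

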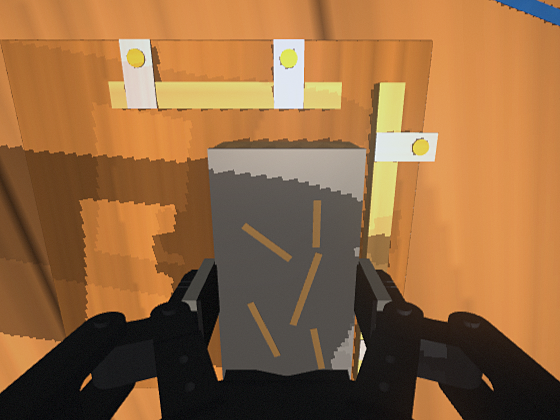

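```bash
python3 - <<'E'
from h import *
f=dict(np.load('w12.npz')); im=f['img'].astype(float); s=np.load('w12s.npz')
F=foc(f);R=f['R'];t=f['t'];C=-R.T@t
q=Ro.from_euler('xyz',s['r'])
def onplane(uv,z0):
    d=np.c_[(uv[:,0]-f['cx'])/F,(uv[:,1]-f['cy'])/F,np.ones(len(uv))]@R
    return q.inv().apply(C+d*((z0-C[2])/d[:,2])[:,None]-s['p'])
b=im[...,2]
def sub(prof):  # strongest drop location
    g=np.abs(np.diff(cv2.GaussianBlur(prof.reshape(-1,1),(1,5),1).ravel())); i=g.argmax(); 
    if 0<i<len(g)-1: 
        a,c,d=g[i-1:i+2]; i=i+0.5*(a-d)/(a-2*c+d+1e-9)
    return i+0.5
pts=[(u,100+sub(b[100:116,u])) for u in list(range(165,268))+list(range(310,336))]
S=onplane(np.array(pts),22)
pts=[(360+sub(b[v,360:384]),v) for v in range(95,128)]+[(358+sub(b[v,358:380]),v) for v in range(170,200)]
L=onplane(np.array(pts),22)
pts=[(u,140+sub(im[140:158,u].sum(1))) for u in range(220,355)]
B=onplane(np.array(pts),s['p'][2]-7.3)
pts=[(355+sub(im[v,355:373].sum(1)),v) for v in range(160,230)]
BL=onplane(np.array(pts),s['p'][2]-7.3)
for n,P,a in (('short',S,1),('long',L,0),('block end',B,1),('block side',BL,0)):
    c=np.polyfit(P[:,a],P[:,1-a],1); res=P[:,1-a]-np.polyval(c,P[:,a]); k=abs(res-np.median(res))<1
    c=np.polyfit(P[k,a],P[k,1-a],1);print(n,'slope deg',np.degrees(np.arctan(c[0])),'at0',c[1],'rms',(P[k,1-a]-np.polyval(c,P[k,a])).std(),k.sum())
E
```

```text
short slope deg -0.09765939394883383 at0 74.01782270621018 rms 0.054721635074291945 129
long slope deg 6.310184354636086 at0 36.65226228128954 rms 0.5014646996177187 63
block end slope deg -0.013703143094822436 at0 59.54687771656484 rms 0.007581060083472461 135
block side slope deg -6.403628070622593 at0 37.9314158436125 rms 0.5177171594988715 56
```

Call:
carry_out(increments=[[[0, 0, 0.02, 0, 0, 0], [0, 0, 0.035, 0, 0, 0], [0, 0, 0.046, 0, 0, 0], [0, 0, 0.046, 0, 0, 0], [0, 0, 0.046, 0, 0, 0]]])

```text
clock: 15.28
eef_pos: [572.8, -192.8, 51.2]
tcp_rot: [-3.141, -0.0, 1.381]
contact_force: [-0.1, -0.6, -2.4]
opening: 0.683
```

Call:
carry_out(increments=[[[0.01, 0.01, 0, 0, 0, 0], [0.02, 0.02, 0, 0, 0, 0], [0.024, 0.024, 0, 0, 0, 0], [0.024, 0.024, 0, 0, 0, 0], [0.024, 0.024, 0, 0, 0, 0]]])

```text
clock: 15.7
eef_pos: [584.5, -185.0, 51.6]
tcp_rot: [3.141, 0.0, 1.382]
contact_force: [-0.1, -0.6, -2.4]
opening: 0.685
```

```bash
cat >> h.py <<'E'
def st():
    s=sense();q=Ro.from_euler('xyz',s['tcp_rot']);print('t',round(s['clock'],2),np.round(s['eef_pos'],2),'yaw',round(s['tcp_rot'][2],4),'Ftool',np.round(q.inv().apply(s['contact_force']),2),'Mz',np.round(s['wrist_torque'],2),'op',round(s['opening'],3)); return s
E
python3 - <<'E'
from h import *
st(); f=grab('wrist'); save(f,'w13')
E
```

```text
t 15.7 [ 584.55 -185.01   51.64] yaw 1.3816 Ftool [-0.56  0.02  2.41] Mz [ 0.03 -0.   -0.02] op 0.685
```

View pics/w13.png

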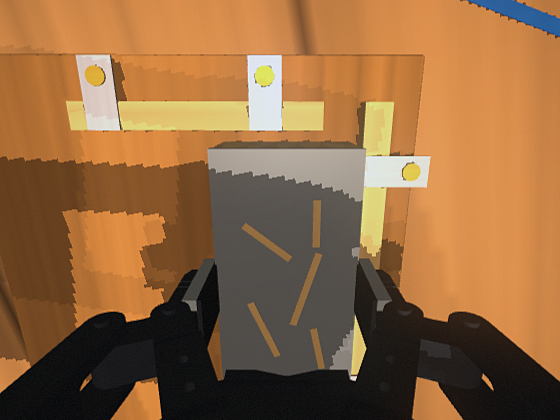

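Call:
carry_out(increments=[[[0, 0.004, 0, 0, 0, 0], [0, 0.0075, 0, 0, 0, 0], [0, 0.0075, 0, 0, 0, 0], [0, 0.0075, 0, 0, 0, 0]]])

```text
clock: 16.08
eef_pos: [587.3, -185.9, 51.6]
tcp_rot: [3.141, 0.0, 1.381]
contact_force: [0.3, 0.5, -2.0]
opening: 0.686
```

```bash
python3 -c "from h import *;st()"
```

```text
t 16.08 [ 587.27 -185.88   51.56] yaw 1.381 Ftool [0.53 0.19 1.97] Mz [0.01 0.02 0.01] op 0.686
```

Call:
carry_out(increments=[[[0, 0.0025, 0, 0, 0, 0], [0, 0.0025, 0, 0, 0, 0], [0, 0.0025, 0, 0, 0, 0]]])

```text
clock: 16.33
eef_pos: [588.1, -186.0, 51.5]
tcp_rot: [-3.141, -0.0, 1.381]
contact_force: [-0.1, -0.3, -1.7]
opening: 0.688
```

```bash
python3 -c "from h import *;st()"
```

```text
t 16.33 [ 588.14 -185.99   51.51] yaw 1.381 Ftool [-0.3  -0.01  1.67] Mz [0.04 0.06 0.01] op 0.688
```

Call:
carry_out(increments=[[[0, 0.002, 0, 0, 0, 0], [0, 0.002, 0, 0, 0, 0], [0, 0.002, 0, 0, 0, 0]]])

```text
clock: 16.58
eef_pos: [588.2, -186.0, 51.4]
tcp_rot: [-3.14, -0.0, 1.381]
contact_force: [-4.3, 0.1, -0.6]
opening: 0.684
```

```bash
python3 -c "from h import *;st()"
```

```text
t 16.58 [ 588.23 -185.96   51.36] yaw 1.381 Ftool [-0.74 -4.2   0.56] Mz [ 0.08  0.62 -0.1 ] op 0.684
```

Call:
carry_out(increments=[[[0, 0.002, 0, 0, 0, 0], [0, 0.002, 0, 0, 0, 0], [0, 0.002, 0, 0, 0, 0]]])

```text
clock: 16.83
eef_pos: [588.3, -186.0, 51.2]
tcp_rot: [-3.139, -0.0, 1.381]
contact_force: [-6.6, 0.9, 1.4]
opening: 0.69
```

```bash
python3 -c "from h import *;st()"
```

```text
t 16.83 [ 588.33 -185.96   51.22] yaw 1.381 Ftool [-0.39 -6.65 -1.35] Mz [ 0.08  1.05 -0.09] op 0.69
```

Call:
carry_out(increments=[[[0, -0.003, 0, 0, 0, 0], [0.003, -0.003, 0, 0, 0, 0], [0.006, -0.003, 0, 0, 0, 0], [0.006, -0.003, 0, 0, 0, 0]]])

```text
clock: 17.17
eef_pos: [588.7, -183.5, 51.4]
tcp_rot: [-3.141, 0.0, 1.381]
contact_force: [-4.3, 0.2, -3.1]
opening: 0.685
```

```bash
python3 - <<'E'
from h import *
st(); f=grab('wrist'); save(f,'w14')
E
```

```text
t 17.17 [ 588.7  -183.55   51.39] yaw 1.3812 Ftool [-0.59 -4.28  3.11] Mz [-0.1   0.76 -0.14] op 0.685
```

View pics/w14.png

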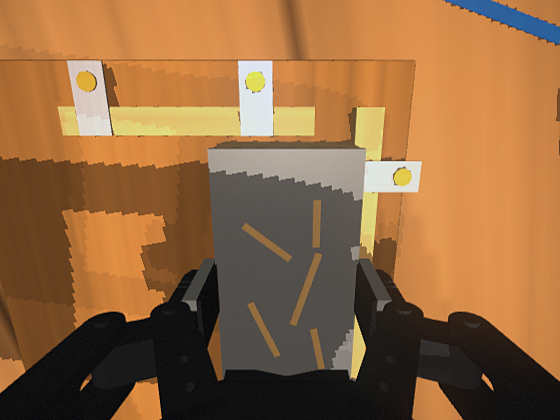

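Call:
carry_out(increments=[[[0, -0.0025, 0, 0, 0, 0], [0, -0.0025, 0, 0, 0, 0], [0, -0.0025, 0, 0, 0, 0]]])

```text
clock: 17.47
eef_pos: [588.6, -183.5, 51.7]
tcp_rot: [3.14, -0.0, 1.381]
contact_force: [-0.8, -1.3, -2.5]
opening: 0.686
```

```bash
python3 -c "from h import *;st()"
```

```text
t 17.47 [ 588.58 -183.5    51.73] yaw 1.3811 Ftool [-1.42 -0.56  2.54] Mz [ 0.05  0.17 -0.09] op 0.686
```

Call:
carry_out(increments=[[[0.003, 0, 0, 0, 0, 0], [0.006, 0, 0, 0, 0, 0], [0.006, 0, 0, 0, 0, 0], [0.006, 0, 0, 0, 0, 0]]])

```text
clock: 17.8
eef_pos: [588.9, -181.1, 51.7]
tcp_rot: [3.141, 0.0, 1.381]
contact_force: [-0.8, -0.7, -1.7]
opening: 0.683
```

```bash
python3 -c "from h import *;st()"
```

```text
t 17.8 [ 588.92 -181.09   51.73] yaw 1.3813 Ftool [-0.84 -0.68  1.68] Mz [0.01 0.01 0.07] op 0.683
```

Call:
carry_out(increments=[[[0.0015, 0, 0, 0, 0, 0], [0.0015, 0, 0, 0, 0, 0], [0.0015, 0, 0, 0, 0, 0]]])

```text
clock: 18.05
eef_pos: [588.7, -180.6, 51.6]
tcp_rot: [3.141, 0.0, 1.381]
contact_force: [-0.3, -0.3, -1.7]
opening: 0.688
```

```bash
python3 -c "from h import *;st()"
```

```text
t 18.05 [ 588.72 -180.57   51.6 ] yaw 1.3811 Ftool [-0.31 -0.2   1.73] Mz [ 0.01 -0.04 -0.03] op 0.688
```

Call:
carry_out(increments=[[[0.0015, 0, 0, 0, 0, 0], [0.0015, 0, 0, 0, 0, 0], [0.0015, 0, 0, 0, 0, 0]]])

```text
clock: 18.3
eef_pos: [588.7, -180.3, 51.6]
tcp_rot: [3.141, 0.0, 1.381]
contact_force: [0.1, -2.7, -1.7]
opening: 0.688
```

```bash
python3 -c "from h import *;st()"
```

```text
t 18.3 [ 588.73 -180.26   51.64] yaw 1.3812 Ftool [-2.65  0.63  1.68] Mz [-0.46  0.12  0.01] op 0.688
```

Call:
carry_out(increments=[[[0, 0, 0.003, 0, 0, 0], [0, 0, 0.005, 0, 0, 0], [0, 0, 0.005, 0, 0, 0], [0, 0, 0.005, 0, 0, 0]]])

```text
clock: 18.63
eef_pos: [588.9, -180.3, 49.6]
tcp_rot: [3.141, 0.0, 1.381]
contact_force: [-0.3, -4.9, -1.1]
opening: 0.681
```

```bash
python3 -c "from h import *;st()"
```

```text
t 18.63 [ 588.86 -180.26   49.58] yaw 1.3811 Ftool [-4.87  0.62  1.1 ] Mz [-0.72  0.08  0.01] op 0.681
```

Call:
carry_out(increments=[[[-0.001, 0, 0.001, 0, 0, 0], [-0.001, 0, 0.001, 0, 0, 0], [-0.001, 0, 0.001, 0, 0, 0]]])

```text
clock: 18.88
eef_pos: [588.8, -180.3, 49.2]
tcp_rot: [3.141, -0.0, 1.381]
contact_force: [0.3, -2.4, -0.7]
opening: 0.684
```

```bash
python3 -c "from h import *;st()"
```

```text
t 18.88 [ 588.78 -180.32   49.2 ] yaw 1.3809 Ftool [-2.26  0.7   0.71] Mz [-0.38 -0.04 -0.03] op 0.684
```

Call:
carry_out(increments=[[[0, 0.0015, 0, 0, 0, 0], [0, 0.0015, 0, 0, 0, 0], [0, 0.0015, 0, 0, 0, 0]]])

```text
clock: 19.13
eef_pos: [588.8, -180.3, 49.1]
tcp_rot: [-3.141, -0.0, 1.381]
contact_force: [-2.6, -2.0, 2.4]
opening: 0.683
```

```bash
python3 -c "from h import *;st()"
```

```text
t 19.13 [ 588.82 -180.31   49.13] yaw 1.3812 Ftool [-2.42 -2.15 -2.4 ] Mz [-0.3   0.44 -0.03] op 0.683
```

```bash
python3 - <<'E'
from h import *
f=grab('wrist'); save(f,'w15'); im=f['img']
cv2.imwrite('pics/w15c.png',cv2.resize(im[80:290,190:440],None,fx=2.8,fy=2.8,interpolation=cv2.INTER_CUBIC)[...,::-1])
E
```

```text
(no output)
```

View pics/w15c.png

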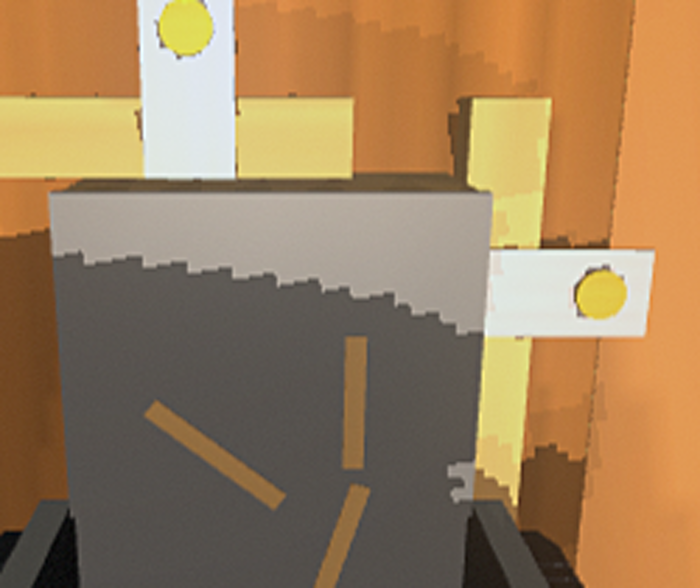

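Call:
carry_out(increments=[[[0, 0, 0, 0, 0, 0], [0, 0, 0, 0, 0, 0], [0, 0, 0, 0, 0, 0], [0, 0, 0, 0, 0, 0]]], hand=0)

```text
clock: 19.52
eef_pos: [589.5, -180.3, 49.2]
tcp_rot: [3.141, -0.0, 1.381]
contact_force: [-0.4, 0.2, 1.0]
opening: 0.999
```

Call:
carry_out(increments=[[[0, 0, -0.01, 0, 0, 0], [0, 0, -0.04, 0, 0, 0], [0, 0, -0.09, 0, 0, 0], [0, 0, -0.15, 0, 0, 0], [0, 0, -0.2, 0, 0, 0]]])

```text
clock: 19.93
eef_pos: [589.6, -180.5, 131.4]
tcp_rot: [3.141, 0.0, 1.381]
contact_force: [0.5, 0.6, -0.0]
opening: 0.996
```

Call:
carry_out(increments=[[[-0.08, 0, 0, 0, 0, 0], [-0.15, 0, 0, 0, 0, 0], [-0.15, 0, -0.1, 0, 0, 0], [-0.15, 0, -0.1, 0, 0, 0], [-0.15, 0, -0.1, 0, 0, 0]]])

```text
clock: 20.35
eef_pos: [579.4, -240.5, 172.4]
tcp_rot: [3.136, 0.001, 1.38]
contact_force: [-0.3, 0.5, -0.6]
opening: 0.997
```

```bash
python3 - <<'E'
from h import *
st()
f=grab('wrist'); save(f,'w16'); im=f['img'];np.savez('w16.npz',**f)
g=grab('top'); save(g,'top2')
W=cloud(f);x,y,z=W[...,0],W[...,1],W[...,2]
k=(z>38)&(z<46)&(x>530)&(x<640)&(y>-270)&(y<-100);P=W[k]; print(np.median(P,0),rect(P[:,:2]))
A=np.c_[P[:,:2],np.ones(len(P))]; print(np.degrees(np.linalg.lstsq(A,P[:,2],rcond=None)[0][:2]))
E
```

```text
t 20.35 [ 579.4  -240.46  172.42] yaw 1.38 Ftool [ 0.47 -0.42  0.59] Mz [0.02 0.08 0.02] op 0.997
[ 590.75214582 -174.43805334   41.67594376] ((590.0145874023438, -180.81527709960938), (120.21928405761719, 60.35127639770508), 79.27869415283203)
[0.05246598 0.0362365 ]
```

View pics/w16.png

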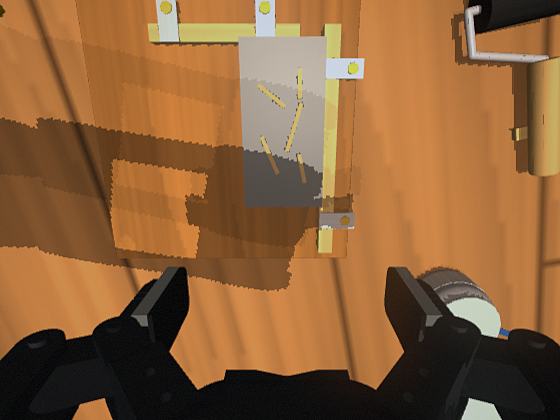

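View pics/top2.png

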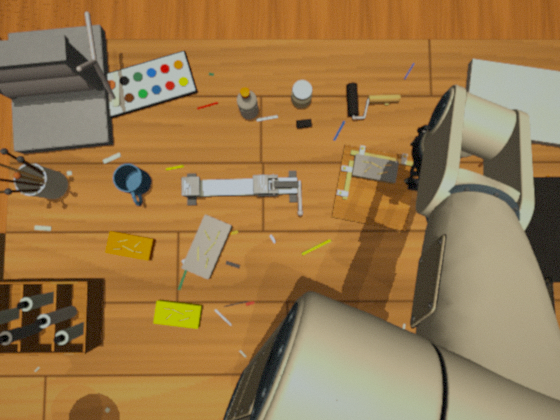

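```bash
python3 - <<'E'
from h import *
plan([632,-215,140],[np.pi,0,1.381])
f=np.load('w16.npz')['img']; cv2.imwrite('pics/w16c.png',cv2.resize(f[15:260,220:375],None,fx=3.5,fy=2.4*1.0)[...,::-1])
E
```

```text
plan [0.0849, 0.1213, 0.0744] [0.0007, 0.0, 0.0001] dist 66 deg 0.0 rows 2.0
```

Call:
carry_out(increments=[[[0.04, 0.06, 0.04, 0, 0, 0], [0.085, 0.12, 0.075, 0, 0, 0], [0.085, 0.12, 0.075, 0, 0, 0], [0.085, 0.12, 0.075, 0, 0, 0], [0.085, 0.12, 0.075, 0, 0, 0]]])

```text
clock: 20.87
eef_pos: [630.6, -214.5, 138.3]
tcp_rot: [-3.139, -0.0, 1.382]
contact_force: [-0.0, 0.5, -0.6]
opening: 1.002
```

```bash
python3 - <<'E'
from h import *
st()
f=grab('wrist'); save(f,'w17'); im=f['img'];np.savez('w17.npz',**f)
W=cloud(f);x,y,z=W[...,0],W[...,1],W[...,2]
k=(z>38)&(z<46)&(x>530)&(x<640)&(y>-270)&(y<-100);P=W[k]; print(rect(P[:,:2]))
E
```

```text
t 20.87 [ 630.58 -214.46  138.28] yaw 1.3821 Ftool [ 0.44 -0.11  0.59] Mz [-0.04  0.02 -0.02] op 1.002
((589.7275390625, -180.75839233398438), (119.50367736816406, 60.64816665649414), 79.16606903076172)
```

View pics/w17.png

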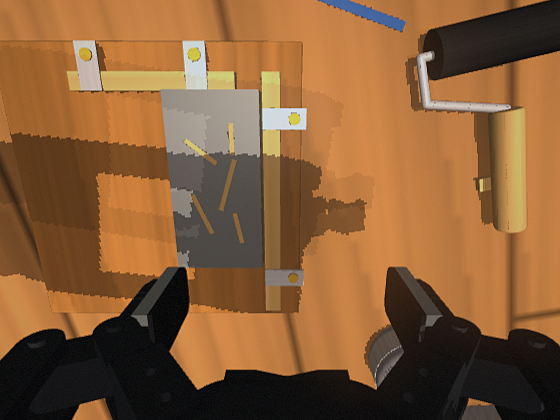

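```bash
python3 - <<'E'
from h import *
f=np.load('w17.npz')['img']
a=cv2.resize(f[60:130,150:310],None,fx=5,fy=5,interpolation=cv2.INTER_NEAREST)[:350,:800]
b=cv2.resize(np.rot90(f[90:280,245:290]),None,fx=4.2,fy=5,interpolation=cv2.INTER_NEAREST)
b=b[:240,:800]; 
if b.shape[1]<800: b=np.pad(b,((0,0),(0,800-b.shape[1]),(0,0)))
cv2.imwrite('pics/w17c.png',np.vstack([a,b])[...,::-1])
for n,z0 in (('w17',22),):
    d=np.load(n+'.npz'); 
    for X in [(617,-185,22),(588,-119,22)]: print(proj(d,X))
E
```

```text
[258.9, 177.4]
[195.4, 89.5]
```

View pics/w17c.png

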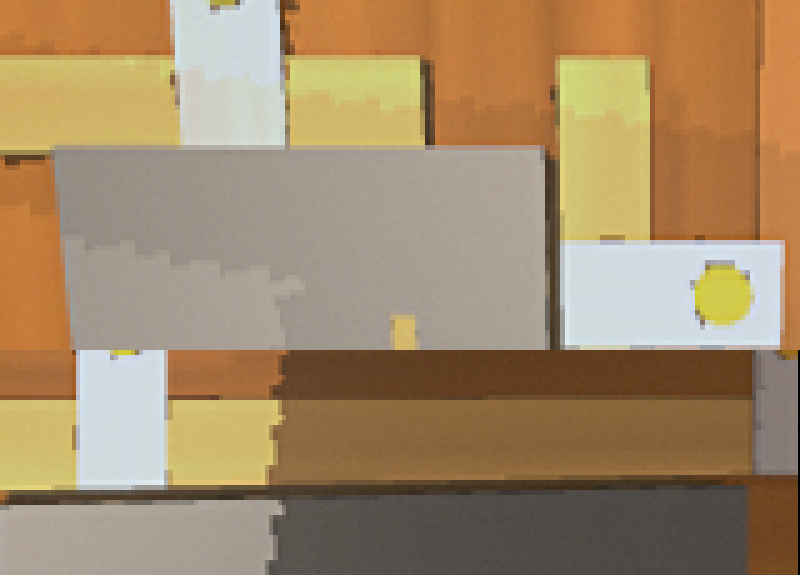

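```bash
python3 - <<'E'
from h import *
f=dict(np.load('w17.npz')); im=f['img'].astype(float)
F=foc(f);R=f['R'];t=f['t'];C=-R.T@t
def onplane(uv,z0):
    uv=np.array(uv,float);d=np.c_[(uv[:,0]-f['cx'])/F,(uv[:,1]-f['cy'])/F,np.ones(len(uv))]@R
    return (C+d*((z0-C[2])/d[:,2])[:,None])[:,:2]
gray=im.sum(2); 
for v in (100,145,170,200,230,255): print(v,[tuple(int(c) for c in im[v,u]) for u in range(256,268)])
yel=lambda v: im[v,:,0]-im[v,:,2]
B=[];L=[]
for v in list(range(94,107))+list(range(134,264)):
    # block edge: where R-B jumps from ~gray to brown; strip edge: min brightness -> yellow
    row=im[v]; seg=range(252,275)
    sat=[row[u,0]-row[u,2] for u in seg]; 
    g=[gray[v,u] for u in seg]
    i=int(np.argmin(g)) # darkest = side face
    # strip edge: half level right of i
    hi=max(g[i:i+6]); lo=g[i]; th=(hi+lo)/2
    j=i
    while g[j]<th: j+=1
    L.append((252+j-1+(th-g[j-1])/(g[j]-g[j-1]),v))
    th=(g[max(i-4,0)]+lo)/2; j=i
    while j>0 and g[j]<th: j-=1
    B.append((252+j+(g[j]-th)/(g[j]-g[j+1]),v))
B=onplane(B,42);L=onplane(L,22)
u=np.array([np.cos(np.radians(-10.85)),np.sin(np.radians(-10.85))]);w=np.array([-u[1],u[0]])
for n,P in (('block',B),('strip',L)):
    a=P@w;b=P@u;c=np.polyfit(a+180,b,1);r_=b-np.polyval(c,a+180);k=abs(r_)<.6;c=np.polyfit(a[k]+180,b[k],1)
    print(n,'u at ends',np.polyval(c,[180-126,180-6]),'rms',r_[k].std(),k.sum())
E
```

```text
100 [(176, 165, 153), (180, 169, 157), (180, 168, 158), (69, 56, 39), (79, 62, 45), (104, 90, 59), (226, 211, 124), (214, 197, 118), (210, 196, 116), (207, 195, 115), (210, 193, 115), (208, 190, 112)]
145 [(165, 156, 146), (165, 157, 145), (172, 161, 151), (170, 160, 151), (59, 48, 37), (70, 56, 42), (100, 84, 57), (229, 196, 116), (213, 188, 111), (208, 191, 111), (209, 193, 115), (210, 190, 112)]
170 [(88, 83, 76), (89, 82, 75), (90, 83, 78), (90, 85, 80), (74, 68, 63), (70, 58, 36), (74, 59, 41), (111, 84, 54), (143, 107, 64), (143, 107, 63), (146, 110, 64), (142, 105, 62)]
200 [(85, 79, 73), (82, 77, 72), (80, 74, 70), (85, 80, 75), (80, 76, 72), (58, 51, 42), (67, 50, 32), (79, 60, 37), (156, 115, 66), (146, 107, 64), (142, 106, 62), (139, 104, 57)]
230 [(80, 73, 71), (77, 72, 67), (80, 73, 70), (81, 75, 70), (81, 76, 71), (80, 75, 71), (62, 48, 32), (71, 53, 33), (114, 84, 51), (151, 111, 64), (144, 107, 62), (141, 104, 60)]
255 [(78, 73, 68), (79, 74, 71), (78, 72, 67), (76, 73, 68), (76, 72, 67), (77, 74, 70), (56, 52, 49), (70, 52, 30), (90, 60, 33), (156, 116, 68), (145, 107, 61), (141, 104, 60)]
block u at ends [643.35077671 643.39776553] rms 0.13974721020802916 143
strip u at ends [643.61321033 643.73911471] rms 0.06946711260535665 143
```

```bash
python3 - <<'E'
from h import *
plan([594.7,-181.4,100],[np.pi,0,1.381])
E
```

```text
plan [0.0653, -0.1037, 0.0972] [-0.0014, -0.0, 0.0005] dist 63 deg 0.1 rows 2.0
```

Call:
carry_out(increments=[[[0.03, -0.05, 0.03, 0, 0, 0], [0.065, -0.104, 0.095, 0, 0, 0], [0.065, -0.104, 0.095, 0, 0, 0], [0.065, -0.104, 0.095, 0, 0, 0], [0.065, -0.104, 0.095, 0, 0, 0]]])

```text
clock: 21.33
eef_pos: [595.7, -182.2, 101.9]
tcp_rot: [3.141, 0.0, 1.381]
contact_force: [0.5, -0.7, 0.8]
opening: 0.995
```

Call:
carry_out(increments=[[[0, 0, 0, 0, 0, 0], [0, 0, 0, 0, 0, 0]]])

```text
clock: 21.5
eef_pos: [596.6, -182.5, 102.2]
tcp_rot: [3.139, 0.0, 1.381]
contact_force: [0.5, -0.5, -0.1]
opening: 1.004
```

```bash
python3 - <<'E'
from h import *
st();plan([594.7,-181.4,41],[np.pi,0,1.381])
E
```

```text
t 21.5 [ 596.56 -182.52  102.24] yaw 1.3806 Ftool [-0.37  0.59  0.15] Mz [ 0.02  0.02 -0.  ] op 1.004
plan [0.0019, -0.0054, 0.1531] [0.0021, 0.0003, -0.0004] dist 61 deg 0.1 rows 2.0
```

Call:
carry_out(increments=[[[0.002, -0.005, 0.03, 0, 0, 0], [0.002, -0.005, 0.07, 0, 0, 0], [0.002, -0.005, 0.11, 0, 0, 0], [0.002, -0.005, 0.14, 0, 0, 0], [0.002, -0.005, 0.153, 0, 0, 0]]])

```text
clock: 21.92
eef_pos: [592.6, -180.3, 37.7]
tcp_rot: [-3.139, -0.0, 1.381]
contact_force: [-0.6, 0.5, 0.7]
opening: 1.001
```

Call:
carry_out(increments=[[[0, 0.004, 0, 0, 0, 0], [0, 0.008, 0, 0, 0, 0], [0, 0.01, 0, 0, 0, 0], [0, 0.01, 0, 0, 0, 0]]])

```text
clock: 22.25
eef_pos: [598.6, -181.5, 40.8]
tcp_rot: [3.14, 0.0, 1.381]
contact_force: [-0.3, 0.4, 0.6]
opening: 0.998
```

```bash
python3 - <<'E'
from h import *
st(); f=grab('wrist'); save(f,'w18')
E
```

```text
t 22.25 [ 598.61 -181.53   40.83] yaw 1.3811 Ftool [ 0.33 -0.36 -0.56] Mz [-0.   -0.07  0.05] op 0.998
```

View pics/w18.png

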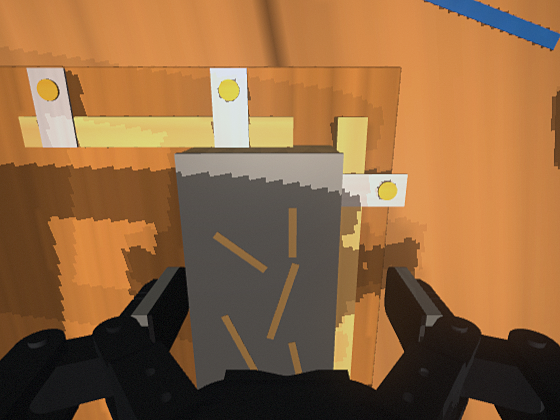

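Call:
carry_out(increments=[[[0, 0.002, 0, 0, 0, 0], [0, 0.004, 0, 0, 0, 0], [0, 0.005, 0, 0, 0, 0], [0, 0.005, 0, 0, 0, 0]]])

```text
clock: 22.63
eef_pos: [599.8, -181.7, 40.1]
tcp_rot: [3.141, 0.0, 1.381]
contact_force: [0.3, -0.4, 0.3]
opening: 1.0
```

Call:
carry_out(increments=[[[0, 0.0012, 0, 0, 0, 0], [0, 0.0012, 0, 0, 0, 0], [0, 0.0012, 0, 0, 0, 0]]])

```text
clock: 22.88
eef_pos: [600.0, -181.7, 39.9]
tcp_rot: [-3.142, -0.0, 1.381]
contact_force: [0.4, -0.2, 0.1]
opening: 1.0
```

Call:
carry_out(increments=[[[0, 0.0015, 0, 0, 0, 0], [0, 0.0015, 0, 0, 0, 0], [0, 0.0015, 0, 0, 0, 0]]])

```text
clock: 23.13
eef_pos: [600.7, -181.9, 39.9]
tcp_rot: [3.142, 0.0, 1.381]
contact_force: [-0.7, 0.5, -0.5]
opening: 1.001
```

Call:
carry_out(increments=[[[0, 0.0015, 0, 0, 0, 0], [0, 0.0015, 0, 0, 0, 0], [0, 0.0015, 0, 0, 0, 0]]])

```text
clock: 23.38
eef_pos: [601.3, -182.0, 40.0]
tcp_rot: [3.142, 0.0, 1.381]
contact_force: [0.7, 0.7, 0.2]
opening: 0.998
```

Call:
carry_out(increments=[[[0, 0.0015, 0, 0, 0, 0], [0, 0.0015, 0, 0, 0, 0], [0, 0.0015, 0, 0, 0, 0]]])

```text
clock: 23.63
eef_pos: [601.6, -182.0, 39.9]
tcp_rot: [-3.141, -0.0, 1.381]
contact_force: [-0.4, -0.0, 1.7]
opening: 1.001
```

```bash
python3 -c "from h import *;st()"
```

```text
t 23.63 [ 601.65 -182.02   39.9 ] yaw 1.3811 Ftool [-0.09 -0.35 -1.73] Mz [0.04 0.2  0.  ] op 1.001
```

Call:
carry_out(increments=[[[0, 0.001, 0, 0, 0, 0], [0, 0.001, 0, 0, 0, 0], [0, 0.001, 0, 0, 0, 0]]])

```text
clock: 23.88
eef_pos: [601.8, -182.0, 39.9]
tcp_rot: [-3.141, -0.0, 1.381]
contact_force: [-3.0, 0.7, 1.7]
opening: 0.998
```

```bash
python3 -c "from h import *;st()"
```

```text
t 23.88 [ 601.8  -182.04   39.88] yaw 1.3811 Ftool [ 0.1  -3.03 -1.72] Mz [ 0.05  0.53 -0.02] op 0.998
```

Call:
carry_out(increments=[[[0, -0.004, 0, 0, 0, 0], [0, -0.012, 0, 0, 0, 0], [0, -0.018, 0, 0, 0, 0], [0, -0.018, 0, 0, 0, 0], [0, -0.018, -0.02, 0, 0, 0]]])

```text
clock: 24.3
eef_pos: [594.1, -180.5, 46.9]
tcp_rot: [-3.139, -0.0, 1.381]
contact_force: [-0.7, 0.6, 0.1]
opening: 1.001
```

Call:
carry_out(increments=[[[0, 0, -0.05, 0, 0, 0], [0, 0, -0.13, 0, 0, 0], [-0.05, 0, -0.15, 0, 0, 0], [-0.12, 0, -0.15, 0, 0, 0], [-0.2, 0, -0.15, 0, 0, 0]]])

```text
clock: 24.72
eef_pos: [581.2, -259.6, 110.1]
tcp_rot: [3.139, 0.0, 1.383]
contact_force: [0.6, -0.6, -0.5]
opening: 1.001
```

Call:
carry_out(increments=[[[-0.04, 0, 0, 0, 0, 0], [-0.04, 0, 0, 0, 0, 0], [-0.04, 0, 0, 0, 0, 0], [-0.04, 0, 0, 0, 0, 0], [-0.04, 0, 0, 0, 0, 0]]], hand=1, squeeze=20)

```text
clock: 25.13
eef_pos: [577.2, -273.9, 107.8]
tcp_rot: [-3.141, -0.0, 1.382]
contact_force: [-0.7, -0.7, 0.8]
opening: 0.299
```

```bash
python3 - <<'E'
from h import *
st()
b=np.array([588.85,-180.3]); v=np.array([.188,.982])
t=b-v*(60+11+10); print(t); plan([t[0],t[1],52],[np.pi,0,1.381])
E
```

```text
t 25.13 [ 577.18 -273.92  107.84] yaw 1.3818 Ftool [-0.78 -0.6  -0.75] Mz [-0.02 -0.04  0.01] op 0.299
[ 573.622 -259.842]
plan [0.0328, -0.0153, 0.1396] [-0.0005, -0.0004, 0.0008] dist 58 deg 0.1 rows 2.0
```

Call:
carry_out(increments=[[[0.01, -0.015, 0.04, 0, 0, 0], [0.015, -0.015, 0.08, 0, 0, 0], [0.02, -0.015, 0.12, 0, 0, 0], [0.02, -0.015, 0.14, 0, 0, 0], [0.02, -0.015, 0.14, 0, 0, 0]]])

```text
clock: 25.55
eef_pos: [571.7, -264.6, 50.1]
tcp_rot: [-3.138, -0.001, 1.382]
contact_force: [-0.2, 0.1, 0.8]
opening: 0.001
```

Call:
carry_out(increments=[[[0, 0, 0, 0, 0, 0], [0, 0, 0, 0, 0, 0]]])

```text
clock: 25.72
eef_pos: [573.3, -266.1, 52.7]
tcp_rot: [3.141, 0.0, 1.381]
contact_force: [-0.2, -0.6, 0.7]
opening: -0.001
```

```bash
python3 - <<'E'
from h import *
s=st(); f=grab('wrist'); save(f,'w19')
print((s['eef_pos'][:2]-[588.85,-180.3])@[.188,.982],(s['eef_pos'][:2]-[588.85,-180.3])@[.982,-.188])
E
```

```text
t 25.72 [ 573.32 -266.1    52.73] yaw 1.3814 Ftool [-0.64 -0.12 -0.69] Mz [-0.02 -0.01  0.04] op -0.001
-87.1750456367088 0.877777754943348
```

View pics/w19.png

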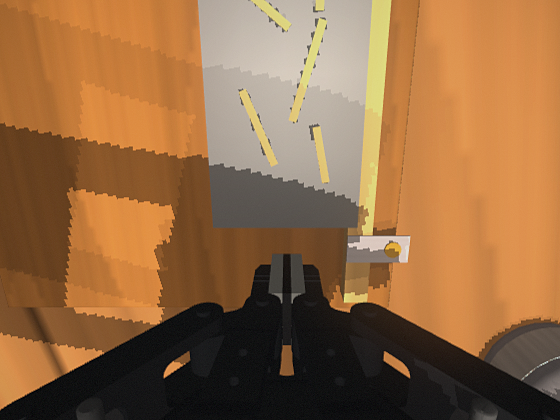

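Call:
carry_out(increments=[[[0.01, 0, 0, 0, 0, 0], [0.02, 0, 0, 0, 0, 0], [0.028, 0, 0, 0, 0, 0], [0.028, 0, 0, 0, 0, 0], [0.028, 0, 0, 0, 0, 0]]])

```text
clock: 26.18
eef_pos: [574.9, -254.8, 52.1]
tcp_rot: [3.141, 0.0, 1.382]
contact_force: [-0.3, 0.0, 1.1]
opening: -0.003
```

Call:
carry_out(increments=[[[0.003, 0, 0, 0, 0, 0], [0.005, 0, 0, 0, 0, 0], [0.005, 0, 0, 0, 0, 0]]])

```text
clock: 26.43
eef_pos: [575.2, -253.0, 51.9]
tcp_rot: [-3.142, -0.0, 1.381]
contact_force: [0.1, 0.3, 0.2]
opening: 0.003
```

```bash
python3 - <<'E'
from h import *
s=st()
print((s['eef_pos'][:2]-[588.85,-180.3])@[.188,.982])
E
```

```text
t 26.43 [ 575.16 -253.03   51.92] yaw 1.3811 Ftool [ 0.33  0.05 -0.16] Mz [ 0.03  0.05 -0.01] op 0.003
-73.9981481152905
```

Call:
carry_out(increments=[[[0.002, 0, 0, 0, 0, 0], [0.004, 0, 0, 0, 0, 0], [0.004, 0, 0, 0, 0, 0]]])

```text
clock: 26.68
eef_pos: [575.4, -251.4, 51.9]
tcp_rot: [-3.141, -0.0, 1.381]
contact_force: [-0.4, 0.3, 0.6]
opening: 0.001
```

Call:
carry_out(increments=[[[0.0015, 0, 0, 0, 0, 0], [0.0015, 0, 0, 0, 0, 0], [0.0015, 0, 0, 0, 0, 0]]])

```text
clock: 26.93
eef_pos: [575.6, -251.1, 51.9]
tcp_rot: [3.142, 0.0, 1.381]
contact_force: [-0.4, -2.6, -0.3]
opening: 0.001
```

Call:
carry_out(increments=[[[0.0005, 0, 0, 0, 0, 0], [0.0005, 0, 0, 0, 0, 0], [0.0005, 0, 0, 0, 0, 0]]])

```text
clock: 27.18
eef_pos: [575.6, -251.1, 52.0]
tcp_rot: [3.141, 0.0, 1.381]
contact_force: [0.0, -4.1, -0.3]
opening: -0.003
```

Blocked by the strip (4 N, no movement). Back away and check.

Call:
carry_out(increments=[[[-0.02, 0, 0, 0, 0, 0], [-0.06, 0, 0, 0, 0, 0], [-0.08, 0, -0.06, 0, 0, 0], [-0.08, 0, -0.15, 0, 0, 0], [-0.08, 0, -0.2, 0, 0, 0]]])

```text
clock: 27.6
eef_pos: [570.0, -284.3, 134.5]
tcp_rot: [3.14, 0.0, 1.38]
contact_force: [1.2, -0.1, 0.1]
opening: 0.003
```

Call:
carry_out(increments=[[[0.06, 0.1, -0.02, 0, 0, 0], [0.12, 0.14, -0.02, 0, 0, 0], [0.16, 0.14, -0.02, 0, 0, 0], [0.16, 0.14, -0.02, 0, 0, 0], [0.16, 0.14, -0.02, 0, 0, 0]]], hand=0)

```text
clock: 28.02
eef_pos: [636.0, -229.8, 139.5]
tcp_rot: [-3.14, -0.0, 1.383]
contact_force: [-0.8, -0.2, -1.3]
opening: 0.709
```

```bash
python3 - <<'E'
from h import *
st()
f=grab('wrist'); save(f,'w20');np.savez('w20.npz',**f)
g=grab('side'); save(g,'side2')
W=cloud(f);x,y,z=W[...,0],W[...,1],W[...,2]
k=(z>38)&(z<46)&(x>530)&(x<640)&(y>-270)&(y<-100);P=W[k]; print(rect(P[:,:2]),np.median(P[:,2]))
im=f['img']; cv2.imwrite('pics/w20c.png',cv2.resize(im[0:300,120:420],None,fx=2,fy=2,interpolation=cv2.INTER_CUBIC)[...,::-1])
for t in ['long_face','short_face','block_mid']: print(t,[(np.round(d['point'],1).tolist(),round(d['confidence'],2)) for d in nets.tip_of(t,'wrist')[:2]])
E
```

```text
t 28.02 [ 636.03 -229.83  139.45] yaw 1.3825 Ftool [-0.3  -0.72  1.29] Mz [-0.01 -0.01 -0.01] op 0.709
((590.05322265625, -180.98802185058594), (120.38202667236328, 60.53408432006836), 79.15190124511719) 41.64296742133083
long_face [([618.8, -184.8, 14.9], 0.57)]
short_face [([586.2, -120.7, 13.5], 0.56)]
block_mid [([586.4, -185.1, 24.1], 0.9), ([621.0, -183.7, 17.7], 0.2)]
```

View pics/w20c.png

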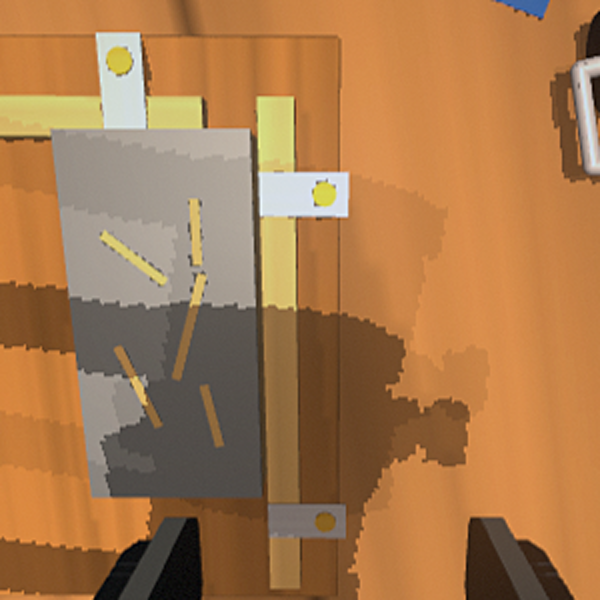

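View pics/side2.png

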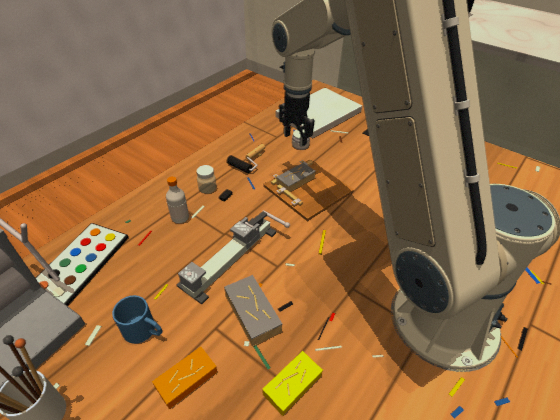

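Call:
carry_out(increments=[[[0, 0, -0.05, 0, 0, 0], [0, 0, -0.05, 0, 0, 0], [0, 0, -0.05, 0, 0, 0], [0, 0, -0.05, 0, 0, 0]]])

```text
clock: 28.6
eef_pos: [636.4, -230.3, 159.7]
tcp_rot: [3.142, 0.0, 1.381]
contact_force: [-0.1, 1.0, 0.2]
opening: 1.001
```

```bash
python3 -c "
from h import *
st(); print(r.sign_off())"
```

```text
t 28.6 [ 636.35 -230.28  159.69] yaw 1.3806 Ftool [ 1.   -0.26 -0.24] Mz [-0.02 -0.   -0.02] op 1.001
the job is handed in; nothing more can be done
None
```

The print block lies carved side up on the registration board, home against both strips. I handed the job in at about 28.6 s on the clock, well under the 72 s limit.

**What I did**
- I lifted the pawl by its rod and drew the sliding jaw back while holding it up, until I felt the end stop (13 N).
- I slid the block about 30 mm out from under the lip. I lifted it level (about 0.1° tilt in the grip) and lowered it onto the board.
- I pressed it gently against both strips by feel, then let go.

**Correction after letting go**
- A picture suggested a gap of about 0.3 mm at the long strip, which is within camera error.
- I nudged the side again with 3 N and the end with 4 N, until the block would move no further.
- The largest push on a strip at any time was about 6.7 N, below the 9 N that would shift it.

**Last checks**
- **Position:** the block's centre measured (590.1, -181.0), and the strip lines I measured at the start put it at (590.35, -180.5). Its angle was 79.15°, against 79.0–79.2° for the strips. Its top was about 42 mm above the table, so it is flat on the board.
- **Strips:** after I first let go, the long strip measured within 0.2 mm of its starting place. I did not re-measure the short strip, or the long strip after the final nudges; the last pictures show no visible shift.
- **Gap:** I did not measure the gaps again after the nudges.
- **Disagreement:** the trained network put the block's centre about 5 mm away, at (586.4, -185.1). I trusted the depth measurement and the felt contact instead.
- **Bystanders:** everything else on the table looks unmoved in the last side picture, and the open gripper was well clear when I handed in.

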